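Clamp a sample tube in the ball-knob vise

ROBOT

A 6-joint arm with a two-finger parallel gripper is mounted at the origin on the work surface. World frame = base frame: x ahead of the robot, y to its left, z up, the work surface at z = 0. Lengths are in mm, angles in rad, forces in N, time in s.
With the tool pointing down it reaches from about 350 to 725 mm from the base axis. Payload 6 kg.
Tool frame: the origin (TCP) lies on the mounting face of the last link; the fingertips stand 173 mm ahead of it and the grasp point (between the pads) lies 155 mm ahead of it (robot.hold_point_z is the distance from the TCP to the grasp point, in mm); z points along the fingers, y is the direction in which the jaws open and shut (so a half turn about z gives the same grasp; the last joint's range is limited). The gripper opens to 85 mm and grips with 20 to 120 N. Pads are 22 mm wide; open, the fingers measure 114 mm over their backs; the gripper's body (76 mm by 85 mm) begins 54 mm behind the grasp point. The pads swing forward as they close: fully open they stand 13 mm farther back than shut.
Start: joints at [1.46, 0.04, 0.085, 0, -1.615, -0.334], TCP at [258.14, 541.625, 404.661] pointing down, gripper open.
Joint ranges: [-2.56, 2.56], [-1.29, 2.01], [-1.08, 1.49], [-3.29, 1.98], [-2.81, -0.18], [-2.99, 2.99]. Speed limits (rad/s): [2.57, 2.57, 3.01, 3.14, 3.14, 3.14].

INTERFACE

Orientations are given as [roll, pitch, yaw] about the fixed x, y, z axes, in that order (R = Rz(yaw) Ry(pitch) Rx(roll)).
In Python, from rig import robot gives the robot as it stands. The module is installed in compiled form; this text tells all that it offers.
- The arm moves only by the shell command python3 -m crank 'ROWS' [FORCE]. ROWS is JSON, a list of rows, each a list of 3 entries, a list of its own where there are three numbers: the shift along the tool's x, y, z in mm, then the turn, a rotation vector about the tool's x, y, z in degrees, then the finger opening in mm, from 0 to 85.4. In form: [[[x, y, z], [wx, wy, wz], jaw], ...]. A call has 1 to 8 rows; each row shifts and turns the commanded pose from where the row before left it, along the tool's axes as they then stand; what a row does not reach is not made up. A row lasts 1/12 s, in which the tool goes at most 41.7 mm and 7.16 degrees, less where a joint would pass 70% of its speed; a pose out of reach is approached as far as the arm can. A call is refused whole if a number of a shift passes 41.7 or a number of a turn 7.16, either way. A call with a gripper value outside its range is refused whole. The fingers move at their own pace and stop on an object; FORCE is the grip in N (left out, the last holds). Time passes only in rows, so rows that do not move let the fingers close. It gives the time, the measured TCP pose, the force and the opening at its end, in the units of the state.
- robot.observe(): the state, without advancing time (a new reading comes with each control period).
- robot.read_camera(name): name is "scene" or "top" or "wrist"; returns a dict with "frame" (384x512x3 uint8, red, green, blue), "fx", "fy", "cx", "cy" (pixels), "pose" (4x4, takes a point from camera to world coordinates). Camera axes: x right, y down, z forward; pixel columns grow to the right and rows downward; lengths in mm; the calibration is good to about 2 mm. A picture is of the moment at which its call begins. There is no depth.
- robot.sign_off(): hands the job in, once; it reports no verdict.
The state is a dict: "t": time; "joint_pos": joint angles; "qvel": joint speeds; "tau": joint torques, N m; "ee_pos": TCP position; "ee_rot": TCP orientation; "wrist_force": force on the tool from outside, world axes, zero at the start; "torque": the same for the moment, N m; "finger_gap": opening from 0.0 (shut) to 1.0 (fully open).
Only numpy, scipy, OpenCV 4.12 (cv2) and the standard library are available. Lean on these libraries where they do the work, as an engineer would, in place of code of your own. Each camera call takes 0.05 s, during which the arm holds its last target.

TASK

Take the red-capped sample tube out of the white foam rack and stand it foot down in the round socket of the tube vise, upright and fully home, and let go of it. Then tighten the vise by its smooth black ball knob, feeling the knob stiffen, until the orange jaw pad holds the tube firmly (about 12 N, at least 6 N) but never presses it with 20 N or more, which would crack it, and take the hand away. Leave the other tubes and things on the bench where they are.

Things in the scene. Friction and masses are not known exactly. Their poses are not given: they have to be found in the camera images.
- red_tube_center (a point): Centre (half-way up, on the axis) of the loose sample tube with the red cap: round, 102 mm tall, 35 g nominal. Body diameter 16 mm from the foot to 82 mm up, with a tapered foot (11 mm across at the very bottom, full width 4 mm up); cap diameter 18 mm from 82 to 102 mm up. z runs up along the tube. It stands upright in one of the three rack holes, any of the three; its foot is then 8 mm above the bench.
- red_tube_foot (a point): Centre of the underside of the red-capped tube, 51 mm below its centre; z runs up along the tube.
- yellow_tube_a_center (a point): Centre of a like tube with a yellow cap, in another rack hole; stays there.
- yellow_tube_b_center (a point): Centre of a second like tube with a yellow cap, in the remaining rack hole; stays there.
- rack: White foam rack fixed to the bench, 200 mm (its x) by 90 mm (its y), 34 mm tall; origin at the centre of its underside. Three holes of 19 mm diameter, 26 mm deep, at x = -60, 0 and +60 mm on its x axis, hold one tube each. Along its y there is free room either side of each tube for fingers.
- vise: Tube vise bolted to the bench: grey base plate 210 mm (its x) by 90 mm (y) by 12 mm, origin at the centre of its underside, z up. On its x axis: at -55 mm a blue gear housing (66 by 60 mm, top 52 mm above the bench) with a ball knob on top, at +55 mm the tube socket, between them the jaw, which slides along +x.
- socket (a point): Centre of the inner floor of the vise's aluminium tube socket, 15 mm above the bench; axes as the vise's. The socket is a round cup of 30 mm bore, 38 mm outside, 19 mm deep (rim 34 mm above the bench). On the side away from the knob stands a fixed V block (from 26 to 68 mm above the bench) that a tube at rest against it touches while its axis is 0.5 to 6.5 mm beyond the socket's centre (along the vise's +x): how much differs and is not measured.
- ball (a point): Centre of the smooth black ball of the vise's knob: 44 mm diameter, slippery (friction about 0.3, less on some days), centre 94 mm above the bench, on a vertical 14 mm stem, with a white stripe on top. The housing's top lies 42 mm below this point, a small collar (26 mm across) round the stem 36 mm below it. It turns about the vertical through this point. Pads must close across its widest part (its centre height), and with at least some 25 N, or they slip.
- knob (a joint): Knob angle, rad: 0 jaw open, grows clockwise from above (tightening), stop at 3.2; starts at 0 to 0.9. 10 mm of jaw travel per rad. Friction 0.13 N m, holding the knob where it is left; pressing the tube adds 0.01 N m per N of jaw force. A torque read with the hand still may lie 0.13 N m either side of that load: compare readings taken alike. The pad meets the tube at 2.0 to 2.7 rad.
- pad: Orange jaw pad of the vise, 24 mm wide, 18 mm tall, centre 48 mm above the bench, its flat face 5 mm along the vise's +x from this origin. It sits on a short stiff spring in the jaw: after the tube meets the V block the force on it grows 8 to 15 N per mm of further jaw travel (80 to 150 N per rad of knob).
- phone: Plum phone lying on the bench, 75 x 155 x 9 mm; bystander, origin under its centre.
- label_roll: Roll of white labels, 76 mm across, 40 mm tall; bystander, origin under its centre.
- gel_bottle: Bottle with blue cap, 60 mm across, 100 mm tall; bystander, origin under its centre.
- cap_bowl: Steel bowl, 90 mm across, 45 mm tall; bystander, origin under its centre.
- swab_box: Cardboard box 70 x 120 x 50 mm; bystander, origin under its centre.
Things that resemble listed ones, but are neither listed nor needed, are in the scene too. Leave any pink or purple look-alike of the vise alone.

How it is judged (in metres and radians):
On the way, in this order (a step that is already met when the one before it is completed fails the run):
1. the red-capped tube stands in the vise's socket, let go, not yet clamped (horizontal distance between red_tube_foot and socket below 0.01 m and z of red_tube_foot in the frame of socket below 0.006 m and angle between red_tube_foot's own z axis and vertical below 0.2 rad and contact force between the fingers and red_tube below 0.05 N and contact force between pad and red_tube below 1 N), for 0.2 s.
2. the knob has been turned until the pad presses the tube with more than 6 N (horizontal distance between red_tube_foot and socket below 0.01 m and z of red_tube_foot in the frame of socket below 0.006 m and angle between red_tube_foot's own z axis and vertical below 0.2 rad and contact force between pad and red_tube above 6 N), for 0.2 s.
At the end, for the whole second after the job is handed in: The red-capped tube stands in the vise's socket (foot within 10 mm of the socket's centre line and no more than 6 mm above its floor), within 0.12 rad of upright and at rest, and the orange pad presses it with 6 to 20 N (all of step 2 and contact force between pad and red_tube below 20 N and angle between red_tube_foot's own z axis and vertical below 0.12 rad and linear speed of red_tube below 0.02 m/s); the robot touches nothing.
It fails at once if the pad presses the tube with more than 20 N (it cracks) (contact force between pad and red_tube above 20 N).
It fails at once if a yellow-capped tube is moved more than 20 mm (distance of any of yellow_tube_a_center, yellow_tube_b_center from where it was at the start of the episode above 0.02 m).
It fails at once if another thing on the bench is moved more than 25 mm (distance of any of phone, label_roll, gel_bottle, cap_bowl, swab_box from where it was at the start of the episode above 0.025 m).
It also fails if it takes over 72 s, if anything falls off the work surface, if the arm or the gripper's body presses on something with over 40 N, if the wrist force passes 120 N, or if a joint passes its speed limit or range.

## Working session

There is one attempt and no reset: what is moved stays moved. The work goes in short steps, Python scripts to look and compute and a shell command to move; the robot and the scene stay as the last step left them, time stands still between calls to the robot, and variables do not carry over. Pictures are saved under pics/ and viewed, and the job is handed in when it is done.

```bash
mkdir -p pics; cat > h.py <<'E'
import numpy as np, cv2
from rig import robot
def cam(n,save=None):
    c=robot.read_camera(n)
    if save: cv2.imwrite('pics/'+save,c['frame'][:,:,::-1])
    return c
def ray(c,u,v,z):
    P=np.array(c['pose']);d=P[:3,:3]@np.array([(u-c['cx'])/c['fx'],(v-c['cy'])/c['fy'],1]);o=P[:3,3]
    return o+d*(z-o[2])/d[2]
def proj(c,p):
    P=np.array(c['pose']);q=P[:3,:3].T@(np.array(p)-P[:3,3]);return np.array([c['fx']*q[0]/q[2]+c['cx'],c['fy']*q[1]/q[2]+c['cy']])
E
python3 - <<'E'
from h import *
import pickle
d={}
for n in('scene','top','wrist'):
    d[n]=cam(n,n+'0.png'); print(n,np.round(d[n]['pose'],2).tolist(),d[n]['fx'])
pickle.dump(d,open('c0.pkl','wb'))
print(robot.observe(), robot.hold_point_z)
E
```

```text
scene [[0.19, 0.61, -0.77, 1243.7], [0.98, -0.1, 0.16, -92.74], [0.02, -0.79, -0.62, 641.4], [0.0, 0.0, 0.0, 1.0]] 370.3923344740764
top [[-0.13, -0.97, 0.21, 358.84], [-0.99, 0.13, -0.03, 92.72], [-0.0, -0.22, -0.98, 1010.24], [0.0, 0.0, 0.0, 1.0]] 393.16870321337234
wrist [[-0.43, -0.87, -0.24, 319.11], [-0.9, 0.41, 0.11, 512.31], [0.0, 0.27, -0.96, 373.71], [0.0, 0.0, 0.0, 1.0]] 335.23199680706045
{'t': 0.15, 'joint_pos': array([ 1.45971369e+00,  4.06815757e-02,  8.40335442e-02, -3.28257524e-04,
       -1.61554624e+00, -3.33682884e-01]), 'qvel': array([-6.80735318e-04, -1.41314675e-03,  4.03067006e-03,  1.30595938e-03,
       -1.25102465e-05,  1.22979909e-03]), 'tau': array([-1.78104758e-03, -3.68621135e+01,  3.47686458e+01,  6.93611652e+00,
       -4.50106716e-03, -8.12780030e-07]), 'ee_pos': array([258.07641302, 541.63579357, 403.9016556 ]), 'ee_rot': array([ 3.14016441e+00, -1.47999634e-04, -4.44750964e-01]), 'wrist_force': array([0.38131781, 0.02960227, 0.23254201]), 'torque': array([-0.00564415, -0.06829881,  0.01058506]), 'finger_gap': 0.9997043132411224} 154.70000000000002
```

View pics/scene0.png

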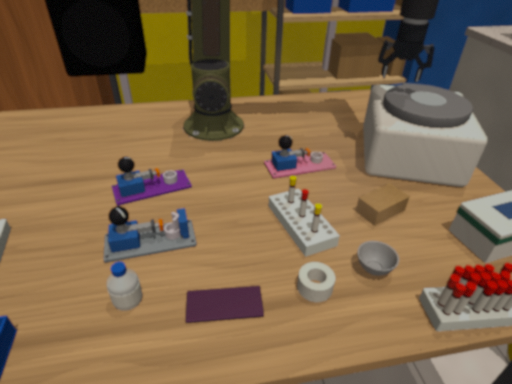

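View pics/top0.png

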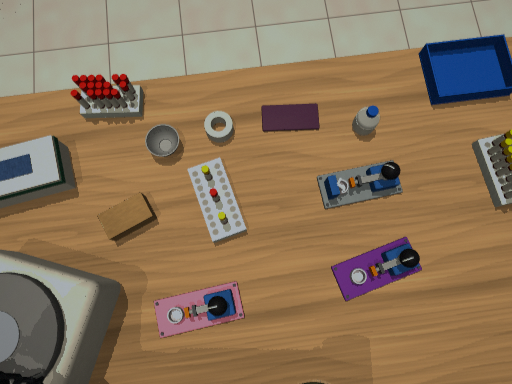

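View pics/wrist0.png

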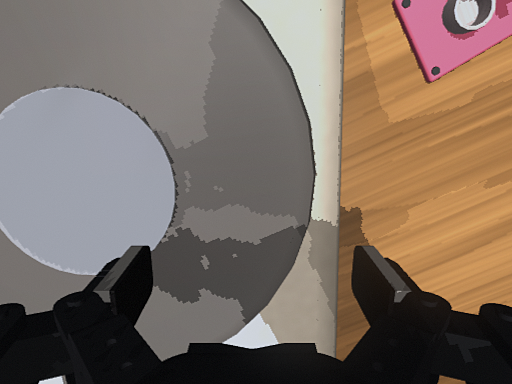

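The scene view shows the white rack at (303,222), with the red cap at about (305,195) between two yellow caps. The grey vise is at (150,235). The top view puts the red cap at (213,192) and the grey vise at (360,184).

Candidates, in top-view pixels:
- **Tubes:** the red cap at (213,192) is in the three-hole rack with two yellow tubes, so it fits. The cluster at (105,90) is a different, many-tube rack.
- **Vises:** grey at (360,184) fits. Purple at (377,268) and pink at (199,309) are look-alikes.

I'll enlarge both targets to confirm.

```bash
python3 - <<'E'
from h import *
import pickle
d=pickle.load(open('c0.pkl','rb'))
f=d['top']['frame'][:,:,::-1]
a=cv2.resize(f[140:260,165:265],None,fx=4,fy=4,interpolation=2)
b=cv2.resize(f[140:220,310:410],None,fx=4,fy=4,interpolation=2)
b=np.vstack([b,np.zeros((480-b.shape[0],400,3),np.uint8)])
cv2.imwrite('pics/crop_top.png',np.hstack([a,b]))
f=d['scene']['frame'][:,:,::-1]
a=cv2.resize(f[165:260,260:350],None,fx=4.4,fy=4.4,interpolation=2)
b=cv2.resize(f[190:270,95:205],None,fx=3.6,fy=3.6,interpolation=2)
b=np.vstack([b,np.zeros((a.shape[0]-b.shape[0],b.shape[1],3),np.uint8)])
cv2.imwrite('pics/crop_sc.png',np.hstack([a,b]))
E
```

```text
(no output)
```

View pics/crop_top.png

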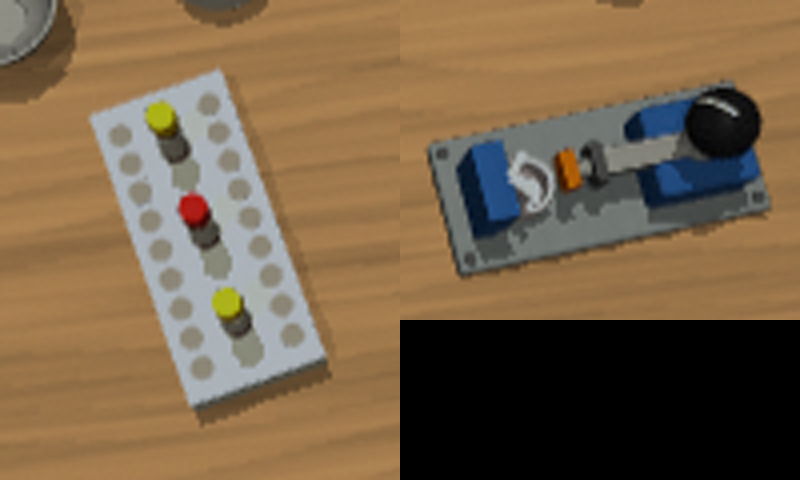

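View pics/crop_sc.png

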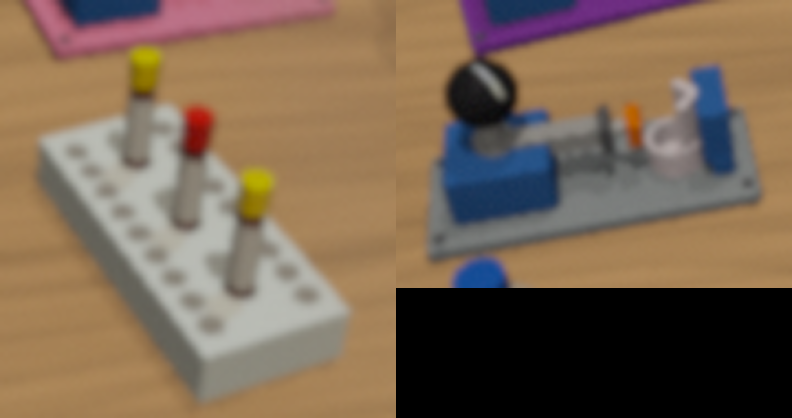

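The crops confirm it: the red tube is in the middle hole of the white foam rack, at top (213,192), and the grey vise has its black ball with white stripe at top (391,171). Now I'll measure both.

```bash
cat >> h.py <<'E'
def blobs(c,lo,hi,roi=None,minA=6):
    hsv=cv2.cvtColor(c['frame'],cv2.COLOR_RGB2HSV);m=cv2.inRange(hsv,np.array(lo),np.array(hi))
    if roi: k=np.zeros_like(m);u0,v0,u1,v1=roi;k[v0:v1,u0:u1]=255;m&=k
    n,l,s,ce=cv2.connectedComponentsWithStats(m)
    return [(ce[i],s[i]) for i in range(1,n) if s[i][4]>=minA],m,l
def tri(c1,p1,c2,p2):
    A=[];b=[]
    R=np.zeros((3,3));q=np.zeros(3)
    for c,p in((c1,p1),(c2,p2)):
        P=np.array(c['pose']);d=P[:3,:3]@np.array([(p[0]-c['cx'])/c['fx'],(p[1]-c['cy'])/c['fy'],1]);d/=np.linalg.norm(d)
        M=np.eye(3)-np.outer(d,d);R+=M;q+=M@P[:3,3]
    return np.linalg.solve(R,q)
E
python3 - <<'E'
from h import *
import pickle
d=pickle.load(open('c0.pkl','rb'));T=d['top'];S=d['scene']
roi={'top':(180,150,250,250),'scene':(265,165,345,260)}
for name,lo,hi in(('red',(0,150,80),(6,255,255)),('yel',(25,150,80),(35,255,255))):
    bt=blobs(T,lo,hi,roi['top'])[0];bs=blobs(S,lo,hi,roi['scene'])[0]
    for c,s in bt: print(name,'top',c,s,ray(T,*c,104).round(1))
    for c,s in bs: print(name,'scene',c,s,ray(S,*c,102).round(1))
    if name=='red': print('tri',tri(T,bt[0][0],S,bs[0][0]))
# ball
for c,n,roi in((T,'top',(378,158,404,184)),(S,'scene',(105,200,132,232))):
    b,m,l=blobs(c,(0,0,0),(180,255,45),roi,20)
    for x,s in b: print(n,x,s,ray(c,*x,94).round(1))
# base plate corners in top: hue grey / minAreaRect excluding
hsv=cv2.cvtColor(T['frame'],cv2.COLOR_RGB2HSV)
wood=cv2.inRange(hsv,(8,90,60),(22,255,255))
m=cv2.bitwise_not(wood);k=np.zeros_like(m);k[155:215,312:408]=255;m&=k
cs,_=cv2.findContours(m,0,2);c=max(cs,key=cv2.contourArea);h=cv2.approxPolyDP(cv2.convexHull(c),3,True)[:,0]
print(h.tolist())
for p in h: print(p,ray(T,*p,12).round(1))
m=cv2.bitwise_not(wood);k=np.zeros_like(m);k[155:250,182:250]=255;m&=k
cs,_=cv2.findContours(m,0,2);c=max(cs,key=cv2.contourArea);h=cv2.approxPolyDP(cv2.convexHull(c),3,True)[:,0]
for p in h: print('rack',p,ray(T,*p,34).round(1))
E
```

```text
red top [212.925 191.8  ] [210 189   7   7  40] [576.4 166.2 104. ]
red scene [304.36734694 194.18367347] [302 190   6  10  49] [579.6 163.4 102. ]
tri [577.032606   165.4953624   99.87713629]
yel top [204.675 168.975] [202 166   7   7  40] [634.7 179.9 104. ]
yel top [221.27272727 215.54545455] [218 212   8   8  44] [517.3 152.8 104. ]
yel scene [292.68421053 179.02631579] [290 176   6   8  38] [514.3 152.4 102. ]
yel scene [317.86842105 206.13157895] [315 203   7   8  38] [628.  181.1 102. ]
top [390.23628692 171.12658228] [381 162  19  18 237] [ 574.8 -263.3   94. ]
scene [117.83870968 217.48924731] [110 208  18  18 186] [ 582.3 -266.    94. ]
[[398, 166], [401, 192], [324, 207], [317, 176], [390, 160]]
[398 166] [ 605.2 -318.3   12. ]
[401 192] [ 535.2 -311.6   12. ]
[324 207] [ 521.7 -106.5   12. ]
[317 176] [ 605.7 -101.9   12. ]
[390 160] [ 624.2 -300.7   12. ]
rack [219 157] [683.4 146.5  34. ]
rack [246 230] [485.4 100.3  34. ]
rack [214 242] [466.  182.6  34. ]
rack [187 169] [661.8 231.9  34. ]
```

```bash
python3 -m crank '[[[36,16,0],[0,0,-4.8],85],[[36,16,0],[0,0,0],85]]' 40; cat >> h.py <<'E'
def plan(target,yaw):
    """tool-axis shift (before any turn) and turn about tool z (deg) to bring TCP to target/yaw"""
    from scipy.spatial.transform import Rotation as Ro
    o=robot.observe();R=Ro.from_euler('xyz',o['ee_rot']);s=R.inv().apply(np.array(target)-o['ee_pos'])
    G=Ro.from_euler('xyz',[np.pi,0,yaw]);r=(R.inv()*G).as_rotvec(degrees=True)
    print('t',round(o['t'],2),'pos',o['ee_pos'].round(1),'rot',o['ee_rot'].round(3),'q',o['joint_pos'].round(2),'gap',round(o['finger_gap'],3),'F',o['wrist_force'].round(2),'M',o['torque'].round(3))
    print('shift',s.round(1),'turn',r.round(2),'rows',np.linalg.norm(s)/41.7,np.abs(r).max()/7.16)
E
python3 -c "
from h import *
plan((577,165.5,400),0.227)"
```

```text
t: 0.32
ee_pos: [311.2, 484.1, 403.6]
ee_rot: [3.14, 0.0, -0.354]
wrist_force: [1.1, 0.3, 0.2]
finger_gap: 0.995
t 0.32 pos [311.2 484.1 403.6] rot [ 3.14   0.    -0.354] q [ 1.35 -0.02  0.02 -0.   -1.62 -0.13] gap 0.995 F [1.11 0.33 0.21] M [ 0.061 -0.201 -0.003]
shift [359.7 206.8   3.9] turn [  0.1    0.04 -33.27] rows 9.95090817448294 4.646414355730706
```

```bash
python3 -m crank '[[[35,20,0],[0,0,0],85],[[35,20,0],[0,0,0],85],[[35,20,0],[0,0,0],85],[[35,20,0],[0,0,0],85],[[35,20,0],[0,0,0],85],[[35,20,0],[0,0,0],85],[[35,20,0],[0,0,0],85],[[35,20,0],[0,0,0],85]]' ;python3 -m crank '[[[34,20,0],[0,0,-7],85],[[0,0,0],[0,0,-7],85],[[0,0,0],[0,0,-7],85],[[0,0,0],[0,0,-7],85],[[0,0,0],[0,0,-5],85],[[0,0,0],[0,0,0],85]]'
python3 -c "
from h import *
plan((577,165.5,400),0.227)
cam('wrist','w1.png')"
```

```text
t: 0.98
ee_pos: [518.0, 233.6, 404.6]
ee_rot: [3.142, 0.0, -0.361]
wrist_force: [-0.4, 0.6, 0.0]
finger_gap: 0.999
t: 1.48
ee_pos: [540.6, 206.5, 404.3]
ee_rot: [3.141, 0.001, 0.21]
wrist_force: [0.2, -0.4, 0.7]
finger_gap: 0.993
t 1.48 pos [540.6 206.5 404.3] rot [3.141e+00 1.000e-03 2.100e-01] q [ 0.71 -0.02  0.03 -0.   -1.62  1.07] gap 0.993 F [ 0.22 -0.38  0.74] M [-0.023 -0.021 -0.035]
shift [27.1 47.7  4.3] turn [ 0.01  0.04 -0.97] rows 1.319580691571342 0.1348457586451358
```

View pics/w1.png

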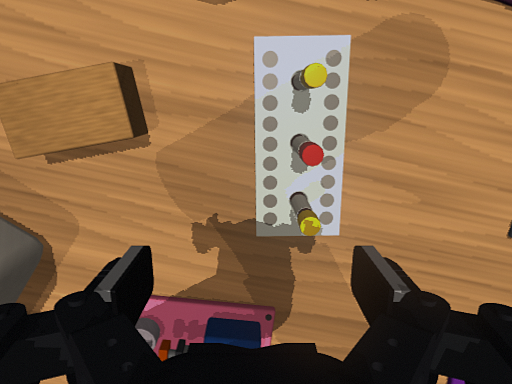

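The wrist view shows the rack with the red cap at (312,154) between yellow caps at (315,76) and (310,227). The jaw direction lines up with the rack's y axis.

```bash
python3 - <<'E'
from h import *
c=cam('wrist');d=cam('scene')
for name,lo,hi in(('red',(0,150,120),(6,255,255)),('yel',(25,150,120),(35,255,255))):
    for x,s in blobs(c,lo,hi,None,30)[0]: print(name,x,s,ray(c,*x,109).round(1))
plan((577,165.5,400),0.227)
E
```

```text
red [312.31129477 154.31955923] [302 144  22  22 363] [576.2 164.5 109. ]
yel [314.65859564  73.84261501] [304  63  23  23 413] [635.1 178.  109. ]
yel [310.17266187 222.28057554] [300 216  21  16 139] [520.1 151.8 109. ]
t 1.63 pos [540.5 206.7 404.5] rot [3.141 0.    0.205] q [ 0.71 -0.02  0.03 -0.   -1.62  1.06] gap 0.998 F [-0.13  0.62  0.4 ] M [0.001 0.004 0.031]
shift [27.4 47.8  4.5] turn [ 0.01  0.02 -1.28] rows 1.3249948506229252 0.17817582622364472
```

Red tube axis is at (576.5,165), and all three sources agree within about 2 mm. Moving above it, then down.

```bash
python3 -m crank '[[[14,24,0],[0,0,-1.3],85],[[13,23,0],[0,0,0],85],[[0,0,25],[0,0,0],60],[[0,0,25],[0,0,0],60],[[0,0,0],[0,0,0],60],[[0,0,0],[0,0,0],60]]'
python3 -c "
from h import *
plan((576.5,165,253),0.227)
cam('wrist','w2.png')"
```

```text
t: 2.13
ee_pos: [576.9, 166.5, 353.6]
ee_rot: [3.14, 0.003, 0.229]
wrist_force: [-0.7, 0.7, 1.1]
finger_gap: 0.701
t 2.13 pos [576.9 166.5 353.6] rot [3.14e+00 3.00e-03 2.29e-01] q [ 0.61  0.04 -0.01  0.   -1.53  1.19] gap 0.701 F [-0.66  0.68  1.05] M [-0.023 -0.045  0.029]
shift [ -0.4   1.3 100.6] turn [0.08 0.17 0.11] rows 2.413305185747743 0.023777524413978148
```

View pics/w2.png

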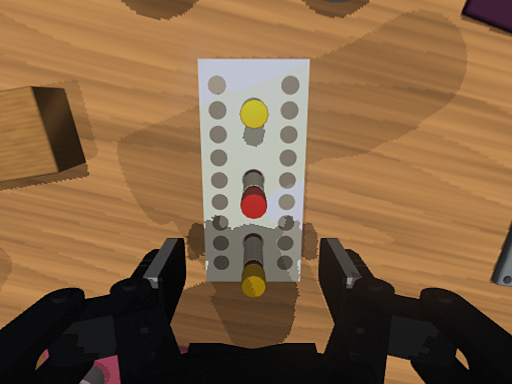

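The red cap at (254,205) is centred between the jaws, so I'll descend and close.

```bash
python3 -m crank '[[[0,1,34],[0,0,0],50],[[0,0,34],[0,0,0],45],[[0,0,32],[0,0,0],45],[[0,0,0],[0,0,0],45],[[0,0,0],[0,0,0],10],[[0,0,0],[0,0,0],10],[[0,0,0],[0,0,0],10],[[0,0,0],[0,0,0],10]]' 40
python3 -m crank '[[[0,0,0],[0,0,0],10],[[0,0,0],[0,0,0],10]]' 40
python3 -c "
from h import *
plan((576.5,165,253),0.227)
cam('wrist','w3.png')"
```

```text
t: 2.85
ee_pos: [578.2, 166.0, 258.9]
ee_rot: [-3.141, -0.006, 0.231]
wrist_force: [-0.9, 0.0, 6.8]
finger_gap: 0.194
t: 3.02
ee_pos: [578.2, 166.0, 258.9]
ee_rot: [-3.141, -0.006, 0.231]
wrist_force: [-0.8, 0.6, 7.2]
finger_gap: 0.194
t 3.02 pos [578.2 166.  258.9] rot [-3.141 -0.006  0.231] q [ 0.61  0.07 -0.15  0.   -1.34  1.19] gap 0.194 F [-0.84  0.65  7.21] M [0.075 0.11  0.024]
shift [-1.9  0.6  5.9] turn [-0.04 -0.37  0.21] rows 0.14882444257194785 0.051006693285788135
```

View pics/w3.png

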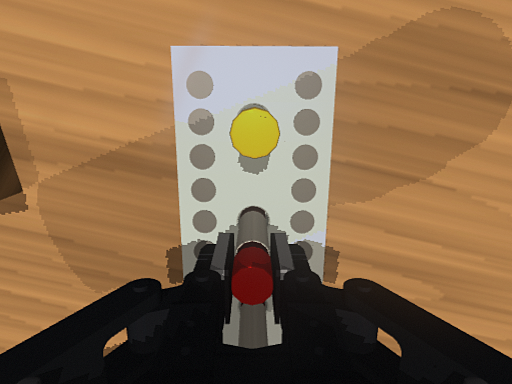

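The fingers hold the tube at (252,280) with a 16.6 mm gap. They pressed it slightly onto the hole floor, giving about 7 N upward. Lifting.

```bash
python3 -m crank '[[[0,0,-10],[0,0,0],10],[[0,0,-25],[0,0,0],10],[[0,0,-35],[0,0,0],10],[[0,0,-35],[0,0,0],10],[[0,0,-30],[0,0,0],10],[[0,0,0],[0,0,0],10],[[0,0,0],[0,0,0],10]]' 60
python3 -c "
from h import *
plan((566,-154,400),0)
cam('wrist','w4.png');c=cam('scene');cv2.imwrite('pics/s4.png',cv2.resize(c['frame'][100:270,220:380,::-1],None,fx=3.5,fy=3.5,interpolation=2))"
```

```text
t: 3.65
ee_pos: [577.3, 165.5, 393.6]
ee_rot: [-3.14, -0.006, 0.23]
wrist_force: [0.5, 0.3, -1.2]
finger_gap: 0.186
t 3.65 pos [577.3 165.5 393.6] rot [-3.14  -0.006  0.23 ] q [ 0.61  0.04  0.06  0.   -1.59  1.19] gap 0.186 F [ 0.52  0.26 -1.15] M [-0.042  0.031  0.004]
shift [-83.8 308.5  -7.4] turn [-0.14 -0.31 13.18] rows 7.669327673914709 1.8407795611481417
```

View pics/w4.png

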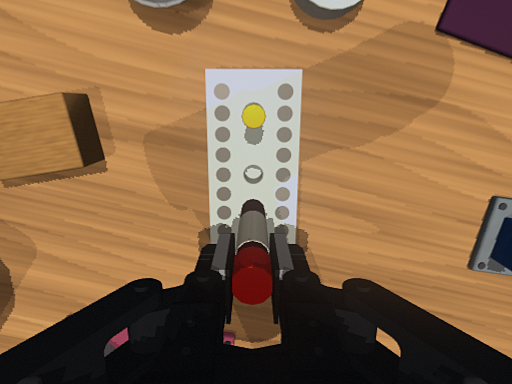

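View pics/s4.png

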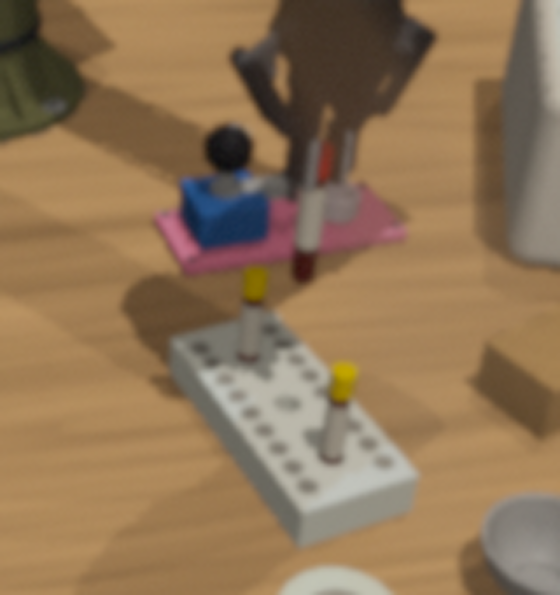

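```bash
python3 - <<'E'
from h import *
s=cam('scene');w=cam('wrist');t=cam('top')
def big(c,u0,v0,u1,v1,f): return cv2.resize(c['frame'][v0:v1,u0:u1,::-1],None,fx=f,fy=f,interpolation=cv2.INTER_NEAREST)
a=big(s,285,125,335,185,8);b=big(w,210,190,300,310,4)
print(a.shape,b.shape)
cv2.imwrite('pics/c5.png',np.hstack([a,b]))
b,m,l=blobs(s,(0,120,60),(8,255,255),(285,125,335,185),6)
for x in b: print(x)
o=robot.observe();from scipy.spatial.transform import Rotation as Ro
R=Ro.from_euler('xyz',o['ee_rot']).as_matrix()
for d in (120,140,155,160,173,200,220,250):
    p=o['ee_pos']+R[:,2]*d; print(d,p.round(1),proj(s,p).round(1),proj(w,p).round(1))
E
```

```text
(480, 400, 3) (480, 360, 3)
(array([312.6  , 146.425]), array([311, 141,   5,  12,  40], dtype=int32))
(array([306.125  , 176.09375]), array([303, 173,   7,   8,  32], dtype=int32))
120 [576.9 165.5 268.4] [312.7 131.3] [251.4 324.5]
140 [576.9 165.5 248.4] [311.7 139.6] [251.5 289.8]
155 [576.8 165.4 233.4] [310.9 145.6] [251.5 270.1]
160 [576.8 165.4 228.4] [310.6 147.6] [251.5 264.4]
173 [576.8 165.4 215.4] [310.  152.7] [251.6 251.3]
200 [576.7 165.4 188.4] [308.7 163. ] [251.6 229.8]
220 [576.7 165.4 168.4] [307.7 170.4] [251.6 217.4]
250 [576.6 165.3 138.4] [306.3 181. ] [251.7 202.8]
```

View pics/c5.png

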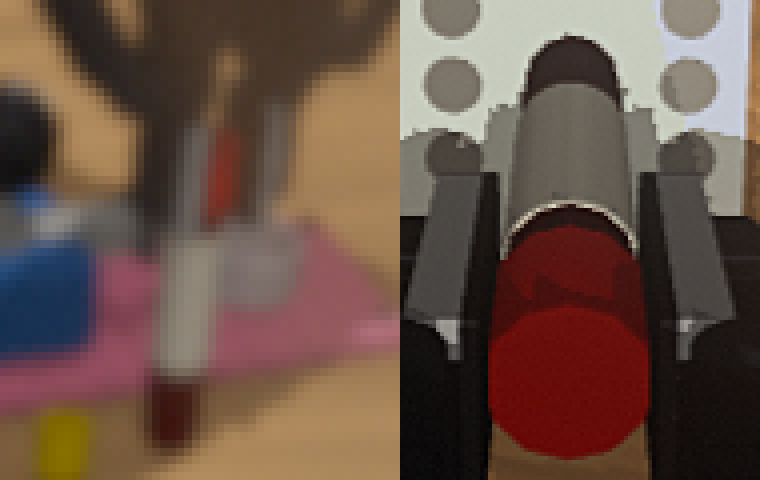

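The tube hangs essentially upright. Its foot is about 248–250 mm from the TCP in scene (306,180), against a predicted (306.4,180.3). Next I'll move to where the wrist camera sees the vise.

```bash
python3 -m crank '[[[-17,35,-2],[0,0,0],10],[[-17,35,-2],[0,0,0],10],[[-17,35,-2],[0,0,0],10],[[-17,35,0],[0,0,0],10],[[-17,35,0],[0,0,0],10],[[-17,35,0],[0,0,0],10],[[-17,35,0],[0,0,0],10],[[-17,35,0],[0,0,0],10]]' 
python3 -m crank '[[[-17,35,0],[0,0,6.5],10],[[0,0,0],[0,-0.3,6.5],10],[[0,0,0],[0,0,0],10],[[0,0,0],[0,0,0],10],[[0,0,0],[0,0,0],10]]' 
python3 -c "
from h import *
import pickle
w=cam('wrist','w6.png');pickle.dump(w,open('w6.pkl','wb'))
plan((566,-154,400),0)
"
```

```text
t: 4.57
ee_pos: [507.8, -139.6, 395.2]
ee_rot: [-3.142, 0.001, 0.231]
wrist_force: [0.5, 0.3, -0.3]
finger_gap: 0.189
t: 4.98
ee_pos: [500.4, -175.2, 395.2]
ee_rot: [3.141, 0.006, 0.008]
wrist_force: [0.2, -0.3, 0.0]
finger_gap: 0.19
t 5.03 pos [ 500.5 -175.   395.4] rot [3.141 0.006 0.007] q [ 0.04 -0.14 -0.11  0.   -1.61  1.53] gap 0.188 F [ 0.79  0.5  -0.72] M [ 0.021 -0.047  0.035]
shift [ 65.6 -20.5  -5. ] turn [0.02 0.33 0.42] rows 1.6535805952989842 0.05927915150607268
```

View pics/w6.png

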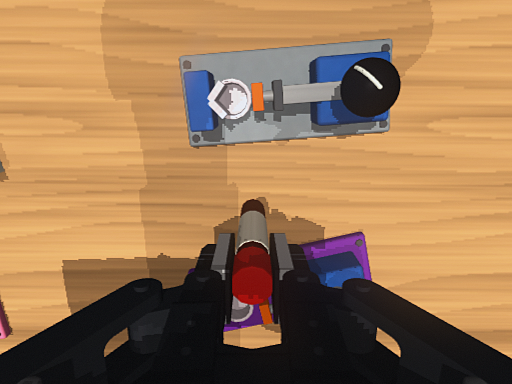

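The wrist view shows the grey vise: ball at (370,88), orange pad at (257,96), socket at (234,99). The plate corners are near (180,56), (391,39), (389,130) and (191,146).

```bash
python3 - <<'E'
from h import *
import pickle
w=pickle.load(open('w6.pkl','rb'))
f=w['frame'];hsv=cv2.cvtColor(f,cv2.COLOR_RGB2HSV)
m=cv2.bitwise_not(cv2.inRange(hsv,(8,70,50),(24,255,255)));k=np.zeros_like(m);k[25:160,165:410]=255;m&=k
m=cv2.morphologyEx(m,cv2.MORPH_OPEN,np.ones((3,3)))
cs,_=cv2.findContours(m,0,2);c=max(cs,key=cv2.contourArea);h=cv2.approxPolyDP(cv2.convexHull(c),4,True)[:,0]
print(h.tolist()); P=[ray(w,*p,12)[:2].round(1) for p in h];print(P)
# ball
b,m,l=blobs(w,(0,0,0),(180,255,60),(330,50,405,122),200)
for x,s in b: 
    mm=(l==[i for i in range(1,l.max()+1) if (l==i).sum()==s[4]][0]).astype(np.uint8)
    cc=max(cv2.findContours(mm,0,2)[0],key=cv2.contourArea);(u,v),r=cv2.minEnclosingCircle(cc);print('ball',x,s,(u,v,r),ray(w,u,v,94).round(1),'r exp',22*w['fx']/(w['pose'][2][3]-94))
b,m,l=blobs(w,(5,180,120),(14,255,255),(240,70,275,125),30)
for x,s in b: print('pad',x,s,ray(w,*x,57).round(1))
cv2.imwrite('pics/c6.png',cv2.resize(f[30:160,170:410,::-1],None,fx=3.3,fy=3.3,interpolation=2))
E
```

```text
[[391, 39], [399, 90], [388, 130], [190, 144], [179, 57]]
[array([ 624.4, -309.3]), array([ 577.3, -323. ]), array([ 537.6, -316.7]), array([ 521.4, -110.5]), array([ 606.5, -103.3])]
ball [369.88833269  87.69464767] [ 340   58   60   59 2597] (369.53448486328125, 86.46551513671875, 31.264577865600586) [ 577.5 -265.6   94. ] r exp 27.238786930581067
pad [257.20735786  96.71906355] [252  83  12  28 299] [ 569.4 -179.8   57. ]
```

View pics/c6.png

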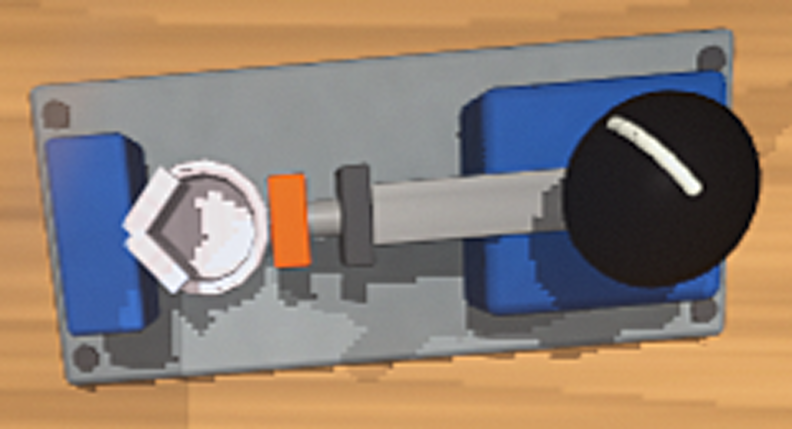

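```bash
python3 - <<'E'
from h import *
import pickle
w=pickle.load(open('w6.pkl','rb'))
for u in((233.9,99.1),): print(ray(w,*u,34))
print(proj(w,(567.9,-155.2,34)),proj(w,(577.1,-264.8,94)))
plan((567.5,-156,395),0)
E
```

```text
[ 567.20710492 -158.02810591   34.        ]
[230.91569423  98.3165297 ] [368.45038826  87.06283038]
t 5.03 pos [ 500.5 -175.   395.4] rot [3.141 0.006 0.007] q [ 0.04 -0.14 -0.11  0.   -1.61  1.53] gap 0.188 F [ 0.79  0.5  -0.72] M [ 0.021 -0.047  0.035]
shift [ 67.2 -18.5  -0. ] turn [0.02 0.33 0.42] rows 1.670462216640449 0.05927915150607268
```

Three measurements of the socket agree within 3 mm: (567.5,-156.5). I'll aim 1.5 mm toward the pad to stay clear of the V block.

```bash
python3 -m crank '[[[34,-8,0],[0,0.3,0.4],10],[[33,-9,0],[0,0,0],10],[[0,0,35],[0,0,0],10],[[0,0,35],[0,0,0],10],[[0,0,15],[0,0,0],10],[[0,0,0],[0,0,0],10],[[0,0,0],[0,0,0],10],[[0,0,0],[0,0,0],10]]' 
python3 -c "
from h import *
plan((567.6,-158,265),0)
w=cam('wrist','w7.png');s=cam('scene');t=cam('top')
cv2.imwrite('pics/s7.png',cv2.resize(s['frame'][150:270,85:215,::-1],None,fx=4,fy=4,interpolation=2))
cv2.imwrite('pics/t7.png',cv2.resize(t['frame'][140:220,300:410,::-1],None,fx=4,fy=4,interpolation=2))
"
```

```text
t: 5.7
ee_pos: [567.6, -158.5, 312.7]
ee_rot: [3.14, -0.003, -0.002]
wrist_force: [-0.4, -0.1, 1.0]
finger_gap: 0.184
t 5.7 pos [ 567.6 -158.5  312.7] rot [ 3.14e+00 -3.00e-03 -2.00e-03] q [ 0.07  0.02 -0.1   0.   -1.44  1.5 ] gap 0.184 F [-0.37 -0.12  1.  ] M [ 0.039  0.026 -0.005]
shift [-0.1 -0.6 47.7] turn [ 0.07 -0.15 -0.1 ] rows 1.1449250417661656 0.020757602157675654
```

View pics/w7.png

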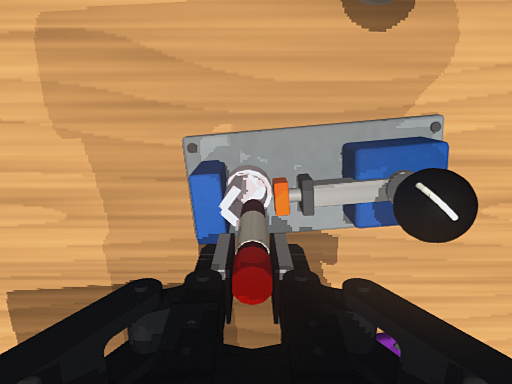

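View pics/s7.png

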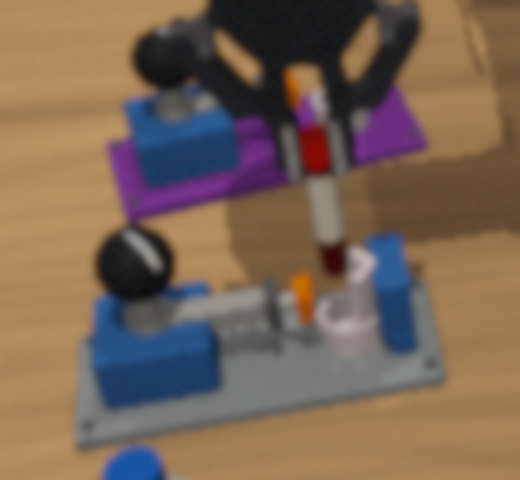

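```bash
python3 - <<'E'
from h import *
s=cam('scene')
b,m,l=blobs(s,(0,120,30),(8,255,140),(155,200,180,225),3)
for x in b: print(x)
p=np.array([567.6,-158.5,63.]);print(proj(s,p),proj(s,(567.6,-158,15)),proj(s,(567.6,-156.5,34)))
cv2.imwrite('pics/s8.png',cv2.resize(s['frame'][170:240,140:210,::-1],None,fx=8,fy=8,interpolation=0))
E
```

```text
(array([168.07692308, 214.46153846]), array([166, 211,   5,   8,  26], dtype=int32))
[169.12165792 218.24102384] [171.83508747 233.10998393] [171.50690696 227.26127591]
```

View pics/s8.png

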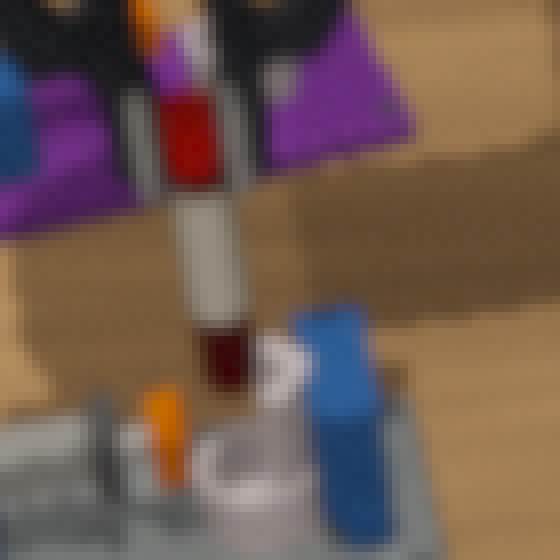

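The foot shows at (168.5,218.5) against a predicted (169.1,218.2), and the rim also matches within 1 px. Lowering.

```bash
python3 -m crank '[[[0,0,20],[0,0,0],10],[[0,0,16],[0,0,0],10],[[0,0,4],[0,0,0],10],[[0,0,0],[0,0,0],10],[[0,0,0],[0,0,0],10]]'; python3 -m crank '[[[0,0,4],[0,0,0],10],[[0,0,2],[0,0,0],10],[[0,0,0],[0,0,0],10],[[0,0,0],[0,0,0],10]]'
```

```text
t: 6.32
ee_pos: [567.4, -159.2, 271.7]
ee_rot: [3.141, -0.001, -0.004]
wrist_force: [0.7, -0.6, -0.2]
finger_gap: 0.187
t: 6.65
ee_pos: [567.5, -159.1, 266.0]
ee_rot: [3.141, -0.002, -0.004]
wrist_force: [-0.4, 0.3, 4.2]
finger_gap: 0.185
```

```bash
python3 -m crank '[[[0,0,1],[0,0,0],10],[[0,0,0],[0,0,0],10],[[0,0,0],[0,0,0],22],[[0,0,0],[0,0,0],26],[[0,0,0],[0,0,0],32],[[0,0,0],[0,0,0],36],[[0,0,0],[0,0,0],40],[[0,0,0],[0,0,0],40]]' 20
python3 -c "
from h import *
plan((567.6,-158,265),0)
w=cam('wrist','w9.png');s=cam('scene')
cv2.imwrite('pics/s9.png',cv2.resize(s['frame'][170:240,140:210,::-1],None,fx=8,fy=8,interpolation=0))
"
```

```text
t: 7.32
ee_pos: [567.1, -159.0, 263.2]
ee_rot: [3.141, 0.001, -0.004]
wrist_force: [-0.2, 0.2, -0.1]
finger_gap: 0.465
t 7.32 pos [ 567.1 -159.   263.2] rot [ 3.141e+00  1.000e-03 -4.000e-03] q [ 0.07  0.04 -0.17  0.   -1.36  1.5 ] gap 0.465 F [-0.15  0.2  -0.11] M [ 0.026  0.021 -0.033]
shift [ 0.5 -1.  -1.8] turn [ 0.02  0.03 -0.21] rows 0.050154021311692235 0.029966988368626848
```

View pics/w9.png

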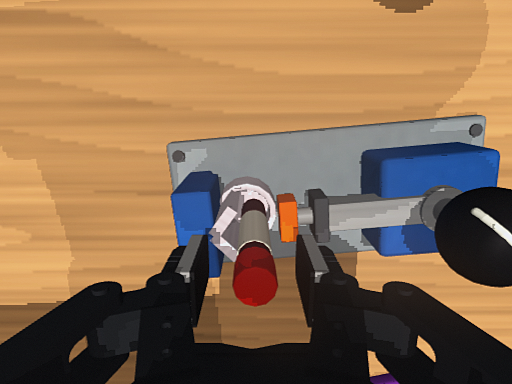

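View pics/s9.png

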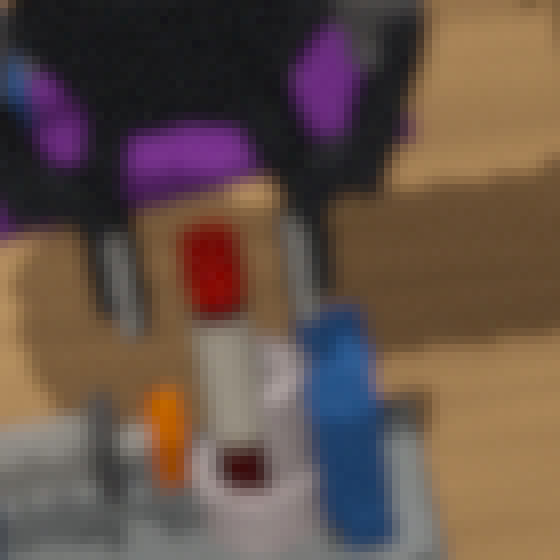

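The tube is released: it stands in the socket with clear gaps to both fingers and to the pad, the cap at (255,275) in the wrist view. I'll lift, cross to the ball and pre-turn to yaw +0.6, which leaves room for a clockwise turn of up to about 3 rad.

```bash
python3 -m crank '[[[0,0,-25],[0,0,0],40],[[0,0,-35],[0,0,0],40],[[0,0,-40],[0,0,0],60],[[0,0,-20],[0,0,0],85],[[3,35,0],[0,0,0],85],[[4,36,0],[0,0,0],85],[[3,35,0],[0,0,0],85],[[0,0,0],[0,0,-6.9],85]]' 60
python3 -m crank '[[[0,0,0],[0,0,-6.9],85],[[0,0,0],[0,0,-6.9],85],[[0,0,0],[0,0,-6.9],85],[[0,0,0],[0,0,-6.9],85],[[0,0,0],[0,0,0],85],[[0,0,0],[0,0,0],85],[[0,0,0],[0,0,0],85]]'
python3 -c "
from h import *
plan((577.3,-265,246),0.6)
w=cam('wrist','w10.png');s=cam('scene');t=cam('top')
cv2.imwrite('pics/s10.png',cv2.resize(s['frame'][150:270,85:215,::-1],None,fx=4,fy=4,interpolation=2))
"
```

```text
t: 8.08
ee_pos: [576.4, -269.5, 382.6]
ee_rot: [3.141, 0.002, 0.112]
wrist_force: [0.4, 2.2, -0.8]
finger_gap: 0.994
t: 8.67
ee_pos: [576.8, -265.0, 383.5]
ee_rot: [3.141, 0.0, 0.595]
wrist_force: [-0.2, 0.4, -0.2]
finger_gap: 0.995
t 8.67 pos [ 576.8 -265.   383.5] rot [3.141 0.    0.595] q [-0.12  0.13  0.14  0.   -1.58  2.28] gap 0.995 F [-0.23  0.39 -0.22] M [ 0.006  0.035 -0.016]
shift [  0.5   0.3 137.5] turn [ 0.01  0.02 -0.29] rows 3.297982471200459 0.04049134681837449
```

View pics/w10.png

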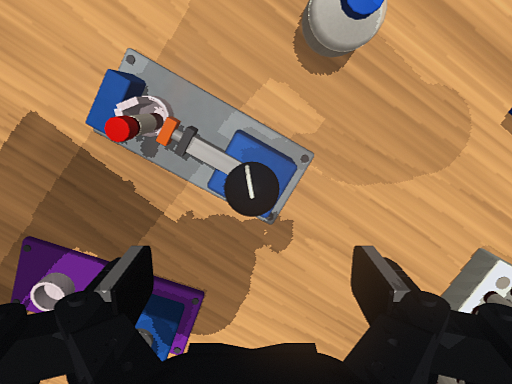

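View pics/s10.png

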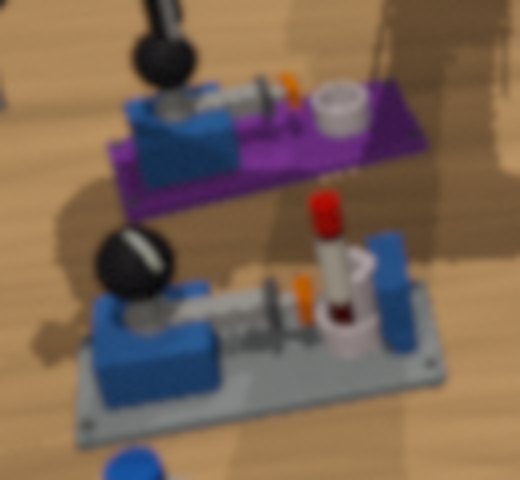

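The tube stands upright in the socket, with clear space to the pad. The ball is at (251,188), centred between the jaws. I'll check its position once more here.

```bash
cat >> h.py <<'E'
def stripe(c,ctr,r,z=115):
    hsv=cv2.cvtColor(c['frame'],cv2.COLOR_RGB2HSV);m=cv2.inRange(hsv,(0,0,130),(180,70,255))
    k=np.zeros_like(m);cv2.circle(k,ctr,r,255,-1);m&=k
    v,u=np.nonzero(m);p=np.array([ray(c,a,b,z)[:2] for a,b in zip(u,v)])
    e,V=np.linalg.eigh(np.cov(p.T));d=V[:,1];print('stripe',len(u),p.mean(0).round(1),'ang deg',np.degrees(np.arctan2(d[1],d[0])).round(1))
E
python3 - <<'E'
from h import *
w=cam('wrist')
b,m,l=blobs(w,(0,0,0),(180,255,50),(215,155,285,222),300)
for x,s in b:
    cc=max(cv2.findContours((m>0).astype(np.uint8),0,2)[0],key=cv2.contourArea)
    e=cv2.fitEllipse(cv2.convexHull(cc));print(x,s,e,ray(w,*e[0],94).round(1))
stripe(w,(251,188),22)
c,_,_=blobs(w,(0,150,120),(6,255,255),(90,90,160,160),20);print(c,ray(w,*c[0][0],117-3))
E
```

```text
[251.68791313 189.14872521] [ 225  162   54   54 2118] ((251.49786376953125, 188.53553771972656), (53.755985260009766, 54.15336608886719), 127.13232421875) [ 576.6 -265.3   94. ]
stripe 133 [ 583.9 -258.2] ang deg -135.9
[(array([116.9519833 , 128.36951983]), array([105, 116,  25,  26, 479], dtype=int32))] [ 563.89473481 -159.55937194  114.        ]
```

Ball centre is (576.7,-265.3), directly under the tool. Descending and closing.

```bash
python3 -m crank '[[[0,0,35],[0,0,0],85],[[0,0,35],[0,0,0],85],[[0,0,35],[0,0,0],80],[[0,0,20],[0,0,0],75],[[0,0,11],[0,0,0],70],[[0,0,0],[0,0,0],70],[[0,0,0],[0,0,0],70]]' 60
python3 -c "
from h import *
plan((576.8,-265.2,246),0.6)
w=cam('wrist','w11.png');s=cam('scene')
cv2.imwrite('pics/s11.png',cv2.resize(s['frame'][150:270,85:215,::-1],None,fx=4,fy=4,interpolation=2))
"
```

```text
t: 9.45
ee_pos: [577.1, -265.2, 248.6]
ee_rot: [3.14, 0.0, 0.598]
wrist_force: [0.5, -0.3, 0.6]
finger_gap: 0.824
t 9.45 pos [ 577.1 -265.2  248.6] rot [3.14  0.    0.598] q [-0.12  0.17 -0.06  0.   -1.34  2.28] gap 0.824 F [ 0.46 -0.29  0.63] M [ 0.021 -0.039 -0.002]
shift [-0.2 -0.2  2.6] turn [ 0.08  0.02 -0.1 ] rows 0.0635313076816645 0.013412555688138476
```

View pics/w11.png

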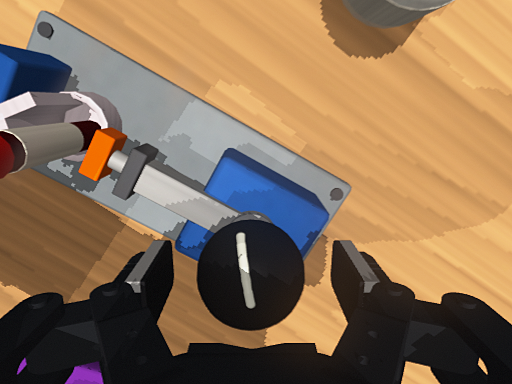

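View pics/s11.png

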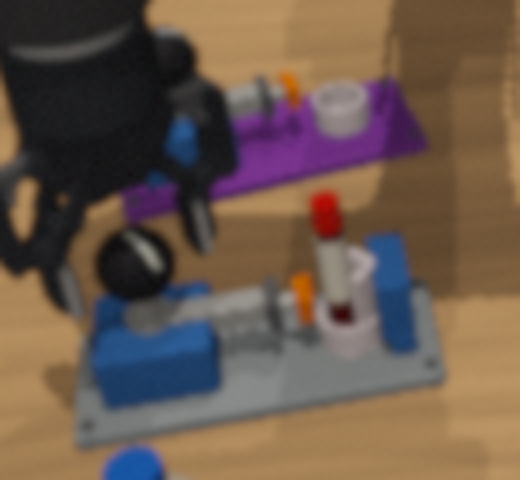

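The ball at (251,273) is centred between the fingers. Going down 2.5 mm and gripping.

```bash
python3 -m crank '[[[0,0,2.5],[0,0,0],55],[[0,0,0],[0,0,0],45],[[0,0,0],[0,0,0],35],[[0,0,0],[0,0,0],35],[[0,0,0],[0,0,0],35],[[0,0,0],[0,0,0],35]]' 60
python3 -c "
from h import *
plan((576.8,-265.2,246),0.6)
w=cam('wrist','w12.png')"
```

```text
t: 10.05
ee_pos: [576.8, -264.8, 246.4]
ee_rot: [3.141, -0.0, 0.599]
wrist_force: [-3.2, 3.6, 5.6]
finger_gap: 0.486
t 10.05 pos [ 576.8 -264.8  246.4] rot [ 3.141 -0.     0.599] q [-0.12  0.17 -0.07  0.   -1.33  2.28] gap 0.486 F [-3.19  3.61  5.58] M [ 1.28   0.976 -0.051]
shift [-0.3  0.3  0.4] turn [ 0.05 -0.03 -0.07] rows 0.013815307604445333 0.009851219212651332
```

View pics/w12.png

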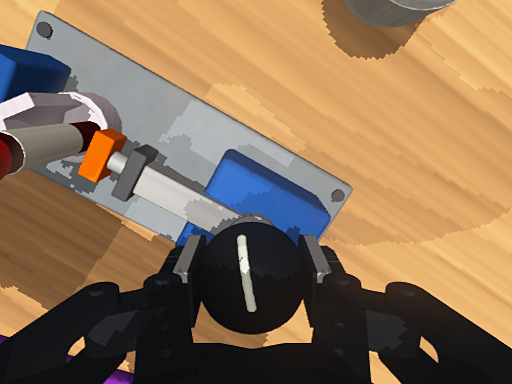

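The grip is on (gap 0.486, same −2 mm bias as on the 18 mm cap). Turning clockwise (+z in the tool frame); at least 1.1 rad is free travel.

```bash
python3 -m crank '[[[0,0,0],[0,0,4],35],[[0,0,0],[0,0,5],35],[[0,0,0],[0,0,5],35],[[0,0,0],[0,0,5],35]]' 60;python3 -c "
from h import *
plan((576.8,-265.2,246),0.6)"
python3 -m crank '[[[0,0,0],[0,0,5],35],[[0,0,0],[0,0,5],35],[[0,0,0],[0,0,5],35],[[0,0,0],[0,0,5],35],[[0,0,0],[0,0,0],35]]' 60;python3 -c "
from h import *
plan((576.8,-265.2,246),0.6)
w=cam('wrist','w13.png')"
```

```text
t: 10.43
ee_pos: [576.9, -264.9, 246.4]
ee_rot: [3.141, -0.001, 0.263]
wrist_force: [-3.4, 2.7, 5.1]
finger_gap: 0.487
t 10.43 pos [ 576.9 -264.9  246.4] rot [ 3.141e+00 -1.000e-03  2.630e-01] q [-0.12  0.17 -0.07  0.   -1.33  1.95] gap 0.487 F [-3.38  2.68  5.14] M [0.922 0.826 0.136]
shift [-0.2  0.3  0.4] turn [  0.07  -0.04 -19.3 ] rows 0.01251870846676895 2.696054866588736
t: 10.85
ee_pos: [576.9, -265.0, 246.4]
ee_rot: [3.141, -0.001, -0.087]
wrist_force: [-2.1, 3.2, 4.3]
finger_gap: 0.485
t 10.85 pos [ 576.9 -265.   246.4] rot [ 3.141e+00 -1.000e-03 -8.700e-02] q [-0.12  0.17 -0.07  0.   -1.33  1.6 ] gap 0.485 F [-2.08  3.24  4.34] M [ 0.703  0.826 -0.09 ]
shift [-0.1  0.2  0.4] turn [  0.07  -0.05 -39.34] rows 0.011855781439923075 5.494250948738647
```

View pics/w13.png

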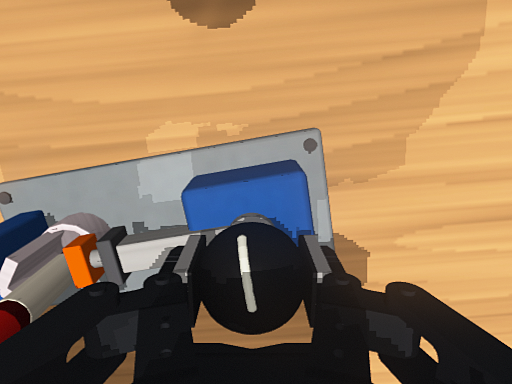

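The stripe keeps its place between the pads at (245,273), so there's no slip. The free-turning torque is about 0.136 N m. Another 23° is certainly still free.

```bash
cat > st.py <<'E'
from rig import robot
import sys
o=robot.observe();y=o['ee_rot'][2]
print('t %.2f yaw %.4f turned %.4f Mz %.3f F %s gap %.3f'%(o['t'],y,(0.599-y)%6.2832,o['torque'][2],o['wrist_force'].round(1),o['finger_gap']))
E
python3 -m crank '[[[0,0,0],[0,0,4],35],[[0,0,0],[0,0,5],35],[[0,0,0],[0,0,5],35],[[0,0,0],[0,0,5],35]]' >/dev/null; python3 st.py; python3 -m crank '[[[0,0,0],[0,0,2],35],[[0,0,0],[0,0,2],35]]' >/dev/null;python3 st.py; python3 -m crank '[[[0,0,0],[0,0,2],35]]'>/dev/null;python3 st.py;python3 -m crank '[[[0,0,0],[0,0,2],35]]'>/dev/null;python3 st.py
```

```text
t 11.23 yaw -0.4176 turned 1.0166 Mz 0.112 F [-2.7  1.7  4.3] gap 0.488
t 11.40 yaw -0.4851 turned 1.0841 Mz 0.145 F [-2.2  1.8  5.7] gap 0.482
t 11.48 yaw -0.5198 turned 1.1188 Mz 0.150 F [-3.5  2.2  5.2] gap 0.488
t 11.57 yaw -0.5548 turned 1.1538 Mz 0.123 F [-2.5  1.3  5.4] gap 0.488
```

I'll step 2° at a time, with an automatic stop once the moving torque rises above 0.175.

```bash
echo "sys.exit(o['torque'][2]>float(sys.argv[1]) if len(sys.argv)>1 else 0)" >> st.py
python3 -m crank '[[[0,0,0],[0,0,2],35]]' >/dev/null; python3 st.py .175 && python3 -m crank '[[[0,0,0],[0,0,2],35]]' >/dev/null && python3 st.py .175 && python3 -m crank '[[[0,0,0],[0,0,2],35]]' >/dev/null && python3 st.py .175 && python3 -m crank '[[[0,0,0],[0,0,2],35]]' >/dev/null && python3 st.py .175 && python3 -m crank '[[[0,0,0],[0,0,2],35]]' >/dev/null && python3 st.py .175 && python3 -m crank '[[[0,0,0],[0,0,2],35]]' >/dev/null && python3 st.py .175 && python3 -m crank '[[[0,0,0],[0,0,2],35]]' >/dev/null && python3 st.py .175 && python3 -m crank '[[[0,0,0],[0,0,2],35]]' >/dev/null && python3 st.py .175
python3 -c "
from h import *
cam('wrist','w14.png')"
```

```text
t 11.65 yaw -0.5896 turned 1.1886 Mz 0.109 F [-3.7  2.2  5. ] gap 0.484False
```

View pics/w14.png

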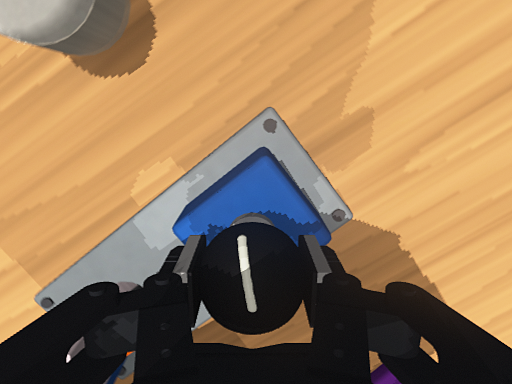

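The exit code was a numpy bool, so the chain stopped early. I'll fix that; the pad is now behind the hand in the wrist view, so I'll look through the scene camera.

```bash
sed -i 's/sys.exit(\(.*\))$/sys.exit(int(\1))/' st.py; tail -1 st.py
python3 -c "
from h import *
s=cam('scene')
cv2.imwrite('pics/s14.png',cv2.resize(s['frame'][170:260,90:210,::-1],None,fx=6,fy=6,interpolation=2))"
```

```text
sys.exit(int(o['torque'][2]>float(sys.argv[1]) if len(sys.argv)>1 else 0))
```

View pics/s14.png

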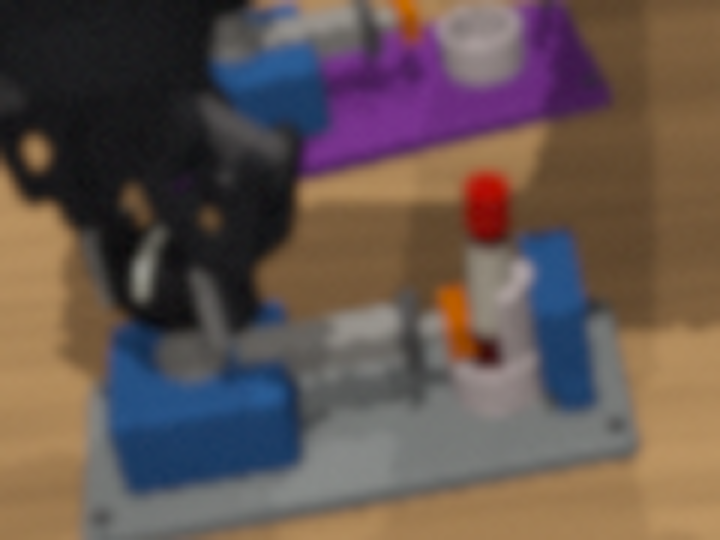

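The orange pad at (457,310) in the crop is about to meet the tube, which is still upright. Continuing.

```bash

python3 -m crank '[[[0,0,0],[0,0,2],35]]' >/dev/null; python3 st.py .18 && python3 -m crank '[[[0,0,0],[0,0,2],35]]' >/dev/null && python3 st.py .18 && python3 -m crank '[[[0,0,0],[0,0,2],35]]' >/dev/null && python3 st.py .18 && python3 -m crank '[[[0,0,0],[0,0,2],35]]' >/dev/null && python3 st.py .18 && python3 -m crank '[[[0,0,0],[0,0,2],35]]' >/dev/null && python3 st.py .18 && python3 -m crank '[[[0,0,0],[0,0,2],35]]' >/dev/null && python3 st.py .18
```

```text
t 11.83 yaw -0.6229 turned 1.2219 Mz 0.122 F [-2.2  1.6  4.8] gap 0.487
t 11.92 yaw -0.6594 turned 1.2584 Mz 0.144 F [-2.   2.2  5.4] gap 0.488
t 12.00 yaw -0.6944 turned 1.2934 Mz 0.109 F [-2.5  1.9  5.2] gap 0.486
t 12.08 yaw -0.7292 turned 1.3282 Mz 0.139 F [-1.6  2.1  4.5] gap 0.493
t 12.17 yaw -0.7641 turned 1.3631 Mz 0.191 F [-1.8  1.9  6. ] gap 0.487
```

```bash

for i in 1; do python3 -m crank '[[[0,0,0],[0,0,0.7],35]]' >/dev/null; python3 st.py .225 && python3 -m crank '[[[0,0,0],[0,0,0.7],35]]' >/dev/null && python3 st.py .225 && python3 -m crank '[[[0,0,0],[0,0,0.7],35]]' >/dev/null && python3 st.py .225; done
python3 -c "
from h import *
s=cam('scene')
cv2.imwrite('pics/s15.png',cv2.resize(s['frame'][170:260,90:210,::-1],None,fx=6,fy=6,interpolation=2))"; python3 st.py
```

```text
t 12.25 yaw -0.7764 turned 1.3754 Mz 0.196 F [-2.2  2.6  4.9] gap 0.483
t 12.33 yaw -0.7875 turned 1.3865 Mz 0.223 F [-2.9  0.9  5.1] gap 0.490
t 12.42 yaw -0.7996 turned 1.3986 Mz 0.237 F [-3.   1.3  5.8] gap 0.486
t 12.47 yaw -0.8004 turned 1.3994 Mz 0.080 F [-2.6  1.6  4.6] gap 0.483
```

View pics/s15.png

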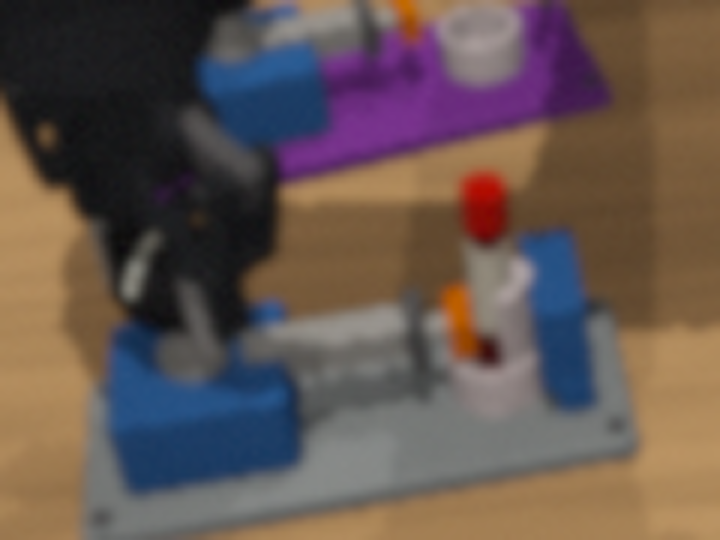

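Torque is rising steadily: 0.139, 0.191, 0.196, 0.223, then 0.237, against a free baseline of 0.127. That is a slope of about 1.3 N m/rad, so the pad force is about 10.5–11 N. One small step more.

```bash
python3 -m crank '[[[0,0,0],[0,0,0.4],35]]' >/dev/null; python3 st.py .26 && python3 -m crank '[[[0,0,0],[0,0,0.4],35]]' >/dev/null && python3 st.py .26;  python3 -m crank '[[[0,0,0],[0,0,0],35]]' >/dev/null; python3 st.py;  python3 -m crank '[[[0,0,0],[0,0,0],35]]' >/dev/null; python3 st.py
```

```text
t 12.55 yaw -0.8061 turned 1.4051 Mz 0.241 F [-3.4  0.8  5.8] gap 0.489
t 12.63 yaw -0.8132 turned 1.4122 Mz 0.296 F [-2.2  1.2  4.4] gap 0.487
t 12.72 yaw -0.8133 turned 1.4123 Mz 0.090 F [-2.8  2.2  4.8] gap 0.491
t 12.80 yaw -0.8132 turned 1.4122 Mz 0.078 F [-2.7  2.2  4.4] gap 0.489
```

The fit over these readings gives about 14 N, with one noisy 0.296. I'll back off slightly: the loosening torque (load − 0.13) gives an independent check and brings the force nearer 12 N.

```bash
python3 -m crank '[[[0,0,0],[0,0,-0.4],35]]' >/dev/null; python3 st.py;python3 -m crank '[[[0,0,0],[0,0,-0.4],35]]' >/dev/null; python3 st.py; python3 -m crank '[[[0,0,0],[0,0,0],35]]' >/dev/null; python3 st.py
```

```text
t 12.88 yaw -0.8064 turned 1.4054 Mz -0.047 F [-3.3  1.4  4.8] gap 0.491
t 12.97 yaw -0.7991 turned 1.3981 Mz 0.002 F [-3.1  1.9  5.9] gap 0.490
t 13.05 yaw -0.7990 turned 1.3980 Mz 0.135 F [-1.6  1.7  4.5] gap 0.484
```

Averaging forward and reverse readings at the same angles gives 12.0 and 9.7 N, so about 11 N. That agrees with the forward fit. Releasing and lifting away.

```bash
python3 -m crank '[[[0,0,0],[0,0,0],50],[[0,0,0],[0,0,0],60],[[0,0,0],[0,0,0],75],[[0,0,0],[0,0,0],80],[[0,0,0],[0,0,0],80],[[0,0,-20],[0,0,0],80],[[0,0,-35],[0,0,0],80],[[0,0,-35],[0,0,0],80]]'; python3 -m crank '[[[0,0,-35],[0,0,0],80],[[0,0,-20],[0,0,0],80],[[-35,0,0],[0,0,0],80],[[-35,0,0],[0,0,0],80],[[-35,0,0],[0,0,0],80],[[0,0,0],[0,0,0],80],[[0,0,0],[0,0,0],80]]'
python3 st.py
python3 -c "
from h import *
s=cam('scene','s16f.png');t=cam('top','t16.png');w=cam('wrist','w16.png')
cv2.imwrite('pics/s16.png',cv2.resize(s['frame'][170:260,90:210,::-1],None,fx=6,fy=6,interpolation=2))"
```

```text
t: 13.72
ee_pos: [576.5, -265.0, 334.7]
ee_rot: [3.139, 0.002, -0.8]
wrist_force: [0.9, 0.3, 0.7]
finger_gap: 0.937
t: 14.3
ee_pos: [502.7, -188.9, 391.1]
ee_rot: [-3.14, -0.002, -0.798]
wrist_force: [0.1, -0.8, 1.9]
finger_gap: 0.94
t 14.30 yaw -0.7978 turned 1.3968 Mz 0.017 F [ 0.1 -0.8  1.9] gap 0.940
```

View pics/s16.png

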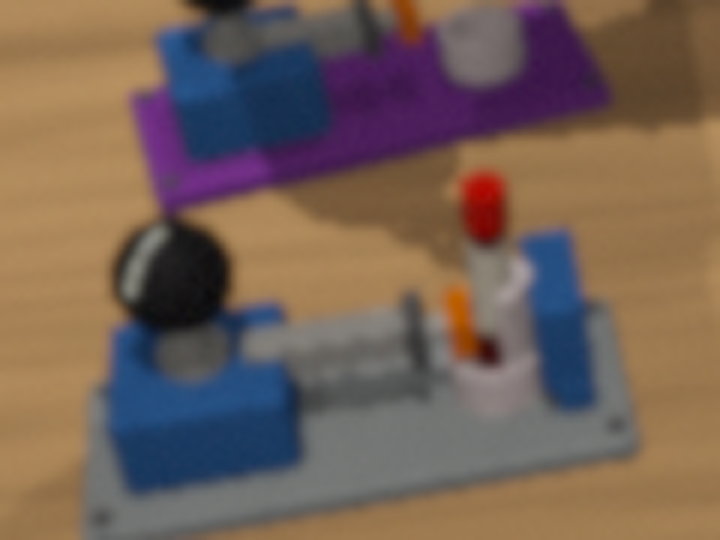

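View pics/w16.png

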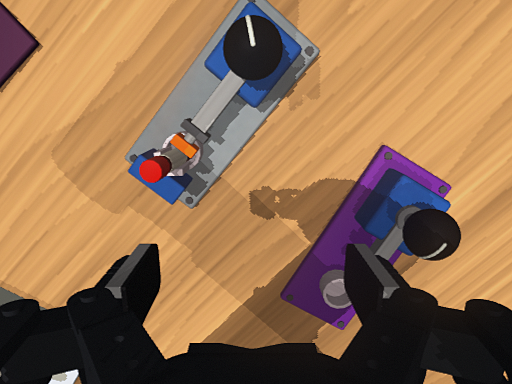

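View pics/t16.png

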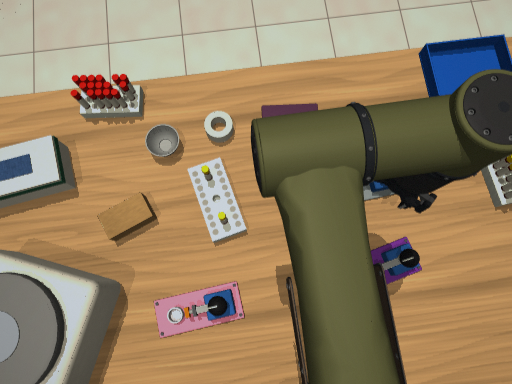

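The tube stands clamped between the orange pad and the V block, with the ball free. I'll measure the tube's tilt, the foot position and the knob angle before handing in.

```bash
python3 - <<'E'
from h import *
s=cam('scene');w=cam('wrist');plan((500,-190,395),-.8)
a=blobs(s,(0,150,100),(6,255,255),(150,190,190,225),6)[0]
b=blobs(w,(0,150,100),(6,255,255),(120,140,190,190),20)[0]
print(a,b)
print('cap tri',tri(s,a[0][0],w,b[0][0]).round(1))
print('wrist top at114',ray(w,*b[0][0],112).round(1),'scene',ray(s,*a[0][0],108).round(1))
print('expected foot px scene',proj(s,(567.5,-156.5,15)),'cap if upright',proj(s,(567.5,-156.5,107)), proj(w,(567.5,-156.5,117)))
stripe(w,(252,45),24)
cv2.imwrite('pics/w17.png',cv2.resize(w['frame'][120:215,110:230,::-1],None,fx=6,fy=6,interpolation=2))
E
```

```text
t 14.55 pos [ 504.1 -190.2  389.6] rot [ 3.141  0.    -0.8  ] q [ 0.01 -0.12 -0.1   0.   -1.59  0.76] gap 0.937 F [ 0.61 -1.26  0.72] M [-0.032  0.013  0.004]
shift [-3.   2.8 -5.4] turn [ 0.05  0.02 -0.02] rows 0.1622503911016692 0.00698011606430411
[(array([170.15384615, 203.72307692]), array([167, 199,   7,  11,  65], dtype=int32))] [(array([150.37947494, 170.63961814]), array([139, 157,  23,  26, 419], dtype=int32))]
cap tri [ 571.1 -149.5  109.2]
wrist top at114 [ 570.5 -149.2  112. ] scene [ 570.4 -150.7  108. ]
expected foot px scene [172.46549014 233.00829953] cap if upright [167.57214649 203.54519628] [157.86672408 167.86814485]
stripe 115 [ 582.2 -269. ] ang deg 146.1
```

View pics/w17.png

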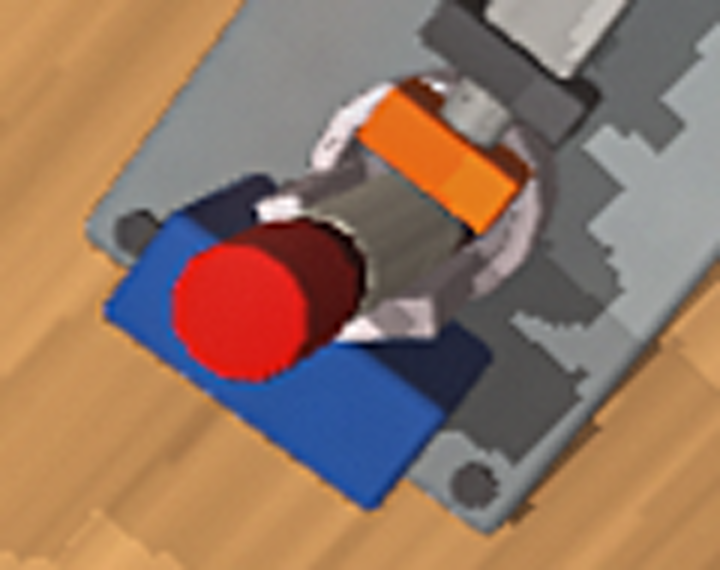

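Cap centre measures (570.7,-149.7), about 7 mm beyond the socket centre along vise +x, which fits resting on the V block. Since the tilt limit is tight, I'll overlay an upright tube axis and outline on both views.

```bash
python3 - <<'E'
from h import *
s=cam('scene');w=cam('wrist')
a=blobs(s,(0,150,100),(6,255,255),(150,190,190,225),6)[0][0][0]
# wrist: top face centre = bright red
hs,m,l=blobs(w,(0,150,190),(6,255,255),(120,140,190,190),20);print(hs)
b=hs[0][0]
pw=ray(w,*b,117); ps=ray(s,*a,107);print(pw,ps)
def ov(c,p,crop,f,name):
    u0,v0,u1,v1=crop;im=cv2.resize(c['frame'][v0:v1,u0:u1,::-1],None,fx=f,fy=f,interpolation=2)
    cam=np.array(c['pose'])[:3,3];d=p-cam;n=np.cross(d,[0,0,1]);n/=np.linalg.norm(n)
    for k,col in((-8,(0,255,0)),(0,(255,255,0)),(8,(0,255,0))):
        P=[((proj(c,np.array([p[0],p[1],z])+k*n)-(u0,v0)+.5)*f).astype(int) for z in(117,19)]
        cv2.line(im,tuple(map(int,P[0])),tuple(map(int,P[1])),col,1)
    cv2.imwrite('pics/'+name,im)
ov(w,pw,(110,120,220,215),6,'ow.png');ov(s,ps,(150,190,200,245),10,'os.png')
E
```

```text
[(array([149.22131148, 171.51092896]), array([139, 161,  21,  22, 366], dtype=int32))]
[ 570.17465522 -150.12739928  117.        ] [ 569.12130432 -150.66318314  107.        ]
```

View pics/ow.png

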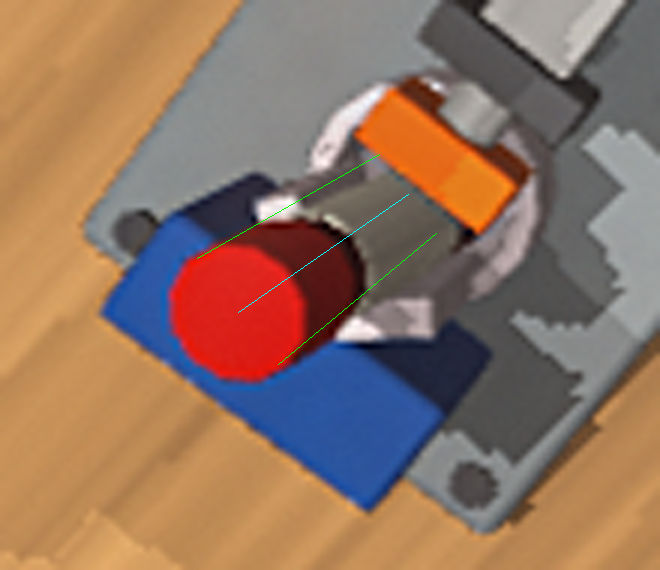

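View pics/os.png

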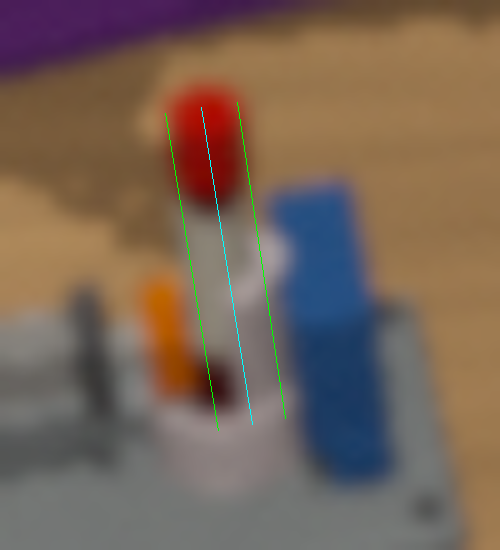

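In the scene view the body edge runs parallel to the upright line. The wrist view suggests a sideways lean of about 0.04 rad. I'll take one oblique wrist view to settle it.

```bash
python3 -m crank '[[[-20,0,-5],[0,0,-7],80],[[-20,0,-5],[0,0,-7],80],[[-20,0,0],[0,0,-7],80],[[-20,0,0],[0,0,-7],80],[[-20,0,0],[0,0,-7],80],[[-10,0,0],[0,0,-7],80],[[0,0,0],[0,0,-7],80],[[0,0,0],[0,0,-7],80]]'; python3 -m crank '[[[0,-10,0],[0,7,0],80],[[0,-10,0],[0,7,0],80],[[0,0,0],[0,7,0],80],[[0,0,0],[0,7,0],80],[[0,0,0],[0,7,0],80],[[0,0,0],[0,0,0],80],[[0,0,0],[0,0,0],80]]'
python3 -c "
from h import *
w=cam('wrist','w18.png');print(proj(w,(568,-150,100)),np.array(w['pose'])[:3,3])"
```

```text
t: 15.32
ee_pos: [409.8, -136.0, 400.5]
ee_rot: [3.141, -0.001, 0.184]
wrist_force: [-0.4, 0.2, 0.5]
finger_gap: 0.939
t: 15.9
ee_pos: [405.9, -116.5, 400.1]
ee_rot: [3.141, -0.608, 0.178]
wrist_force: [0.1, -0.8, 0.1]
finger_gap: 0.938
[315.2506138  222.82603897] [ 477.89191288 -103.79184753  414.20565928]
```

View pics/w18.png

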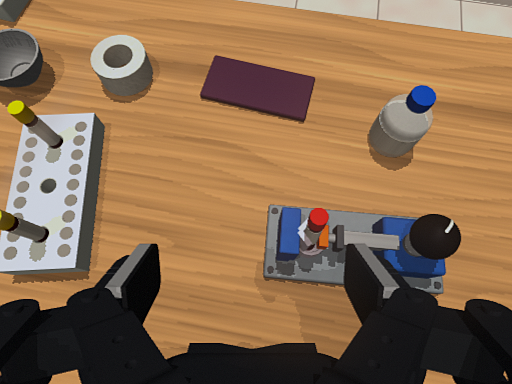

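```bash
python3 - <<'E'
from h import *
w=cam('wrist')
hs,m,l=blobs(w,(0,150,190),(6,255,255),(290,195,345,235),20);print(hs)
p=ray(w,*hs[0][0],116);print(p)
u0,v0,u1,v1=285,195,355,265;f=8
im=cv2.resize(w['frame'][v0:v1,u0:u1,::-1],None,fx=f,fy=f,interpolation=2)
cam_=np.array(w['pose'])[:3,3];d=p-cam_;n=np.cross(d,[0,0,1]);n/=np.linalg.norm(n)
for k,col in((-8,(0,255,0)),(8,(0,255,0)),(0,(255,255,0))):
    P=[((proj(w,np.array([p[0],p[1],z])+k*n)-(u0,v0)+.5)*f) for z in(117,19)]
    cv2.line(im,tuple(map(int,P[0])),tuple(map(int,P[1])),col,1)
cv2.imwrite('pics/ow2.png',im)
E
```

```text
[(array([318.87341772, 215.97468354]), array([310, 208,  18,  17, 237], dtype=int32))]
[ 570.60339031 -150.13821512  116.        ]
```

View pics/ow2.png

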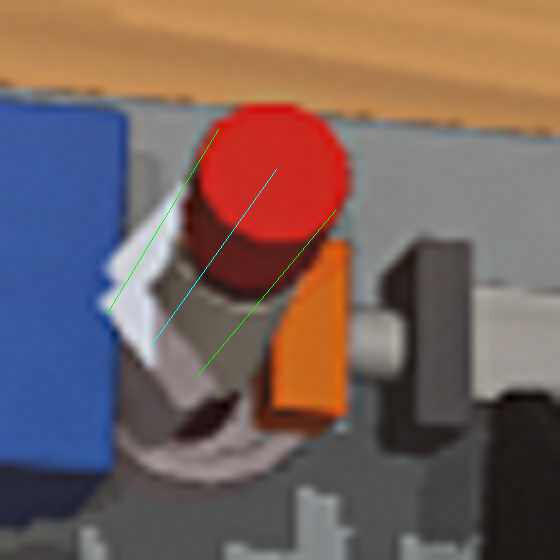

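```bash
python3 - <<'E'
from h import *
w=cam('wrist')
for z in (20,26,33): print(z,ray(w,285+210/8,195+410/8,z).round(1))
for q,z in (((235,330),60),((225,370),48)): print(q,z,ray(w,285+q[0]/8,195+q[1]/8,z).round(1))
# vise features here: plate corners
hsv=cv2.cvtColor(w['frame'],cv2.COLOR_RGB2HSV)
f=w['frame'];cv2.imwrite('pics/w19.png',cv2.resize(f[190:300,255:470,::-1],None,fx=3.7,fy=3.7,interpolation=2))
m=cv2.bitwise_not(cv2.inRange(hsv,(8,70,50),(24,255,255)));print([proj(w,(567.9+a*-.083+b*-.9966,-155.2+a*.9966+b*-.083,12)).round(1).tolist() for a,b in((50,45),(50,-45),(-160,45),(-160,-45))])
print('V/socket pred', proj(w,(567.5,-156.5,34)).round(1), proj(w,(576.8,-265.2,94)).round(1))
b=blobs(w,(0,0,0),(180,255,45),(408,210,465,260),100)[0];print(b)
E
```

```text
20 [ 562.2 -160.3   20. ]
26 [ 560.9 -159.4   26. ]
33 [ 559.4 -158.4   33. ]
(235, 330) 60 [ 565.  -156.5   60. ]
(225, 370) 48 [ 562.1 -157.6   48. ]
[[262.2, 276.0], [268.3, 203.0], [444.0, 293.8], [437.2, 218.4]]
V/socket pred [310.6 238.9] [433.6 236.6]
[(array([434.16905444, 237.04469914]), array([ 410,  214,   51,   46, 1745], dtype=int32))]
```

View pics/w19.png

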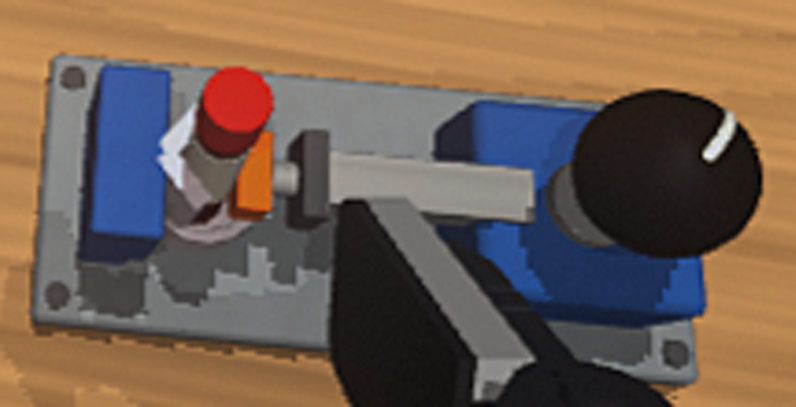

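The calibration checks out: the ball is predicted at (433.6,236.6) and seen at (434,237). But the cap sits 3.7 mm off the vise axis, so the tube may lean. I want a lower, more oblique view before deciding.

```bash
python3 -m crank '[[[0,0,0],[0,7,0],80],[[0,0,0],[0,7,0],80],[[0,0,0],[0,7,0],80],[[0,0,0],[0,7,0],80],[[0,0,0],[0,0,0],80],[[0,0,0],[0,0,0],80]]'
python3 -c "
from h import *
plan((365,-150,270),0)"
```

```text
t: 16.55
ee_pos: [406.5, -116.3, 399.4]
ee_rot: [3.14, -1.094, 0.179]
wrist_force: [-1.1, 0.2, 0.3]
finger_gap: 0.942
t 16.55 pos [ 406.5 -116.3  399.4] rot [ 3.14  -1.094  0.179] q [ 0.22 -0.96 -0.81  0.07 -0.63  1.5 ] gap 0.942 F [-1.12  0.24  0.3 ] M [-0.426  2.387 -0.021]
shift [-136.4   25.8   17.8] turn [ -5.53 -62.51   9.16] rows 3.3571009344068727 8.729973181723924
```

```bash
python3 -m crank '[[[-34,6,4],[0,0,0],80],[[-34,6,4],[0,0,0],80],[[-34,7,5],[0,0,0],80],[[-34,7,5],[0,0,0],80],[[0,0,0],[0,0,0],80],[[0,0,0],[0,0,0],80]]'
python3 -c "
from h import *
plan((365,-150,270),0)
w=cam('wrist','w20.png');print(proj(w,(570,-150,117)),proj(w,(567.5,-156.5,15)),np.array(w['pose'])[:3,3])"
```

```text
t: 17.05
ee_pos: [366.2, -150.4, 271.2]
ee_rot: [3.141, -1.096, 0.177]
wrist_force: [0.2, 0.4, 1.3]
finger_gap: 0.932
t 17.05 pos [ 366.2 -150.4  271.2] rot [ 3.141 -1.096  0.177] q [ 0.08 -1.08 -1.01 -0.16 -0.56  1.76] gap 0.932 F [0.2  0.42 1.34] M [-0.465  2.211 -0.042]
shift [-1.6 -0.6 -0.4] turn [ -5.53 -62.6    9.08] rows 0.042578394296336274 8.743091958985298
[300.75185333 264.64067758] [296.60687487 333.63939608] [ 423.62044213 -140.35998184  318.02272732]
```

View pics/w20.png

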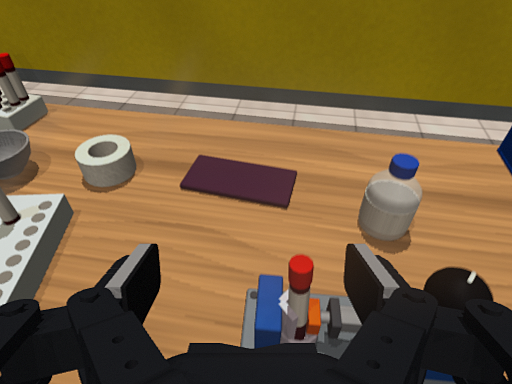

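```bash
cat >> h.py <<'E'
def overlay(c,p,crop,f,name,zs=(117,15)):
    u0,v0,u1,v1=crop;im=cv2.resize(c['frame'][v0:v1,u0:u1,::-1],None,fx=f,fy=f,interpolation=2)
    k=np.array(c['pose'])[:3,3];d=p-k;n=np.cross(d,[0,0,1]);n/=np.linalg.norm(n)
    for a,col in((-8,(0,255,0)),(8,(0,255,0)),(0,(255,255,0))):
        P=[((proj(c,np.array([p[0],p[1],z])+a*n)-(u0,v0)+.5)*f) for z in zs]
        cv2.line(im,tuple(map(int,P[0])),tuple(map(int,P[1])),col,1)
    cv2.imwrite('pics/'+name,im)
E
python3 - <<'E'
from h import *
w=cam('wrist');import pickle;pickle.dump(w,open('w20.pkl','wb'))
overlay(w,np.array([570.5,-150.1,116]),(260,245,345,355),5.4,'o20.png')
E
```

```text
(no output)
```

View pics/o20.png

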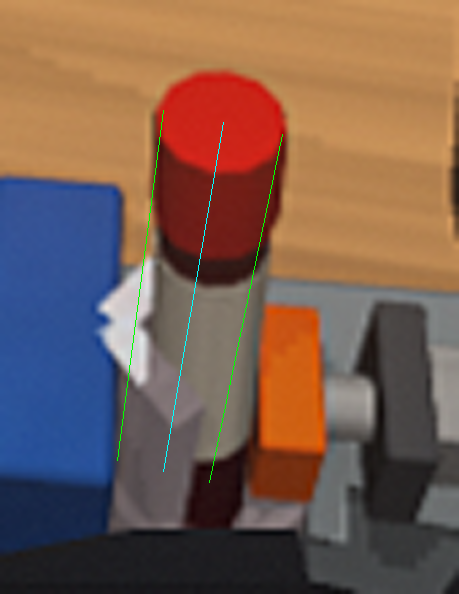

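The low view settles the lean. The axis is off upright by about 0.05 rad along the vise and about 0.04 sideways, so roughly 0.07 in total, and part of that is camera bias, since the V block's own vertical edge shows about 0.045. The limit is 0.12, and the foot comes out within about 2 mm of the socket centre.

The last doubt is whether the knob relaxed when released: the stripe turned about 78° while the hand turned 80.1°. I'll repeat the pre-grip view from directly above, turned with the knob, for a like-for-like comparison.

```bash
python3 -m crank '[[[34,0,0],[0,-7,0],80],[[34,0,0],[0,-7,0],80],[[34,0,0],[0,-7,0],80],[[20,0,0],[0,-7,0],80],[[0,0,0],[0,-7,0],80],[[0,0,0],[0,-7,0],80],[[0,0,0],[0,-7,0],80],[[0,0,0],[0,-7,0],80]]' >/dev/null
python3 -m crank '[[[0,0,0],[0,-6.8,0],80],[[0,0,0],[0,0,7],80],[[0,0,0],[0,0,7],80],[[0,0,0],[0,0,7],80],[[0,0,0],[0,0,7],80],[[0,0,0],[0,0,7],80],[[0,0,0],[0,0,7],80],[[0,0,0],[0,0,7],80]]'
python3 -c "
from h import *
plan((576.8,-265,383.5),-0.803)"
```

```text
t: 18.48
ee_pos: [437.9, -136.6, 370.3]
ee_rot: [-3.14, -0.005, -0.683]
wrist_force: [-0.3, 0.3, 0.0]
finger_gap: 0.933
t 18.48 pos [ 437.9 -136.6  370.3] rot [-3.14  -0.005 -0.683] q [ 0.14 -0.35 -0.33  0.   -1.59  0.75] gap 0.933 F [-0.31  0.3   0.03] M [-0.019  0.016 -0.05 ]
shift [188.9  11.9 -12.3] turn [-0.1  -0.28  6.88] rows 4.547601544741125 0.9610450382245471
```

```bash
python3 -m crank '[[[38,2,-3],[0,0,0],85],[[38,2,-3],[0,0,0],85],[[38,3,-3],[0,0,0],85],[[38,2,-3],[0,0,0],85],[[37,3,0],[0,0,0],85],[[0,0,0],[0,-0.3,6.7],85],[[0,0,0],[0,0,0],85],[[0,0,0],[0,0,0],85]]' >/dev/null
python3 -m crank '[[[0,0,0],[0,0,0],85],[[0,0,0],[0,0,0],85]]' >/dev/null
python3 - <<'E'
from h import *
plan((576.8,-265,383.5),-0.803)
w=cam('wrist','w21.png');a=cv2.imread('pics/w10.png');b=cv2.imread('pics/w21.png')
def st(im,n):
    g=cv2.cvtColor(im,cv2.COLOR_BGR2HSV);m=cv2.inRange(g,(0,0,130),(180,70,255));k=np.zeros_like(m);cv2.circle(k,(251,188),24,255,-1);m&=k
    v,u=np.nonzero(m);e,V=np.linalg.eigh(np.cov(u,v));d=V[:,1];print(n,len(u),u.mean().round(2),v.mean().round(2),np.degrees(np.arctan2(d[1],d[0])).round(2)%180)
st(a,'before');st(b,'after')
cv2.imwrite('pics/cmp.png',cv2.resize(np.hstack([a[150:230,210:295],b[150:230,210:295]]),None,fx=4,fy=4))
E
```

```text
t 19.32 pos [ 576.1 -264.2  382.7] rot [-3.138  0.    -0.791] q [-0.12  0.13  0.14 -0.   -1.58  0.89] gap 0.992 F [ 0.69  1.04 -0.09] M [-0.024  0.064  0.007]
shift [ 1.1  0.  -0.8] turn [-0.2   0.02  0.67] rows 0.032948677133482575 0.09340556936606938
before 140 248.91 181.65 79.85
after 141 251.13 180.97 80.36
```

View pics/w21.png

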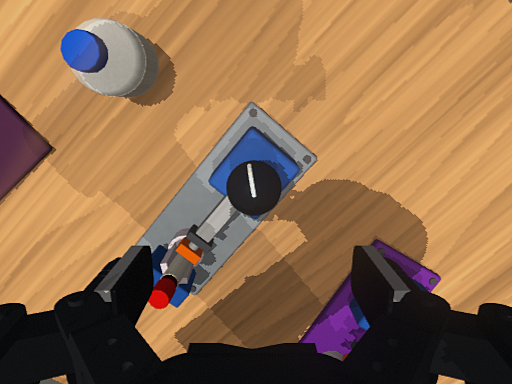

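The stripe has the same angle in the turned view (79.9° before, 80.4° now). The knob therefore stands at 1.395 rad of turn against the hand's 1.398, so it did not relax on release. The tube is clamped and the hand is clear, so I'm handing in.

```bash
python3 -c "
from rig import robot
print(robot.sign_off())"
```

```text
the job is handed in; nothing more can be done
None
```

I moved the red-capped tube from the rack's middle hole to the grey vise's socket and let go. I then turned the ball knob 1.40 rad clockwise until it stiffened, released it and moved the hand clear. The job was handed in at about 19.4 s; no verdict was reported.

- **Pad force:** I estimate 11 N, from torque only. The turning torque rose from 0.127 N m free to about 0.27 N m at the tightest point, roughly 14 N by the fit. One noisy reading there, 0.296, would mean about 17 N. I then backed off slightly. Forward and reverse readings at the same angles gave 12.0 and 9.7 N, so individual readings scatter by about 2 N.
- **Knob after release:** the stripe shows 1.395 rad of turn against the hand's 1.398, so it did not slip back. An earlier, cruder stripe reading had suggested about 2° less.
- **Tube position:** the foot is about 2 mm from the socket's centre line, and the tube reached the socket floor when I lowered it.
- **Tube lean:** the tube looks slightly tilted, about 0.07 rad at most against the 0.12 limit. My views disagreed here: the scene camera showed it nearly upright, a rough first reading from a wrist view gave about 0.13, and part of the lean is camera error.
- **Other things on the bench:** the later pictures showed no change in the yellow tubes or the other things, but I did not measure them. The arm hid part of the last top view, including the gel bottle and most of the phone.

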